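Blow off the 120 mm sign stand-off sleeves

ROBOT

A 6-joint arm with a two-finger parallel gripper is mounted at the origin on the work surface. World frame = base frame: x ahead of the robot, y to its left, z up, the work surface at z = 0. Lengths are in mm, angles in rad, forces in N, time in s.
With the tool pointing down it reaches from about 325 to 775 mm from the base axis. Payload 5.5 kg.
Tool frame: the origin (TCP) lies where the fingers leave the gripper's body, on its centre line; the fingertips stand 73 mm ahead of it and the grasp point (between the pads) lies 54 mm ahead of it; z points along the fingers, y is the direction in which the jaws open and shut (so a half turn about z gives the same grasp; the last joint's range is limited). The gripper opens to 85 mm and grips with 20 to 120 N. Pads are 22 mm wide; open, the fingers measure 114 mm over their backs; the gripper's body (76 mm by 85 mm) begins 54 mm behind the grasp point. The pads swing forward as they close: fully open they stand 13 mm farther back than shut.
Start: joints at [1.193, 0.091, 1.231, -0, 1.82, -0.057], TCP at [189.2, 569.403, 303.875] pointing down, gripper open.
Joint ranges: [-2.87, 2.87], [-0.86, 2.18], [0.17, 2.46], [-1.51, 4.65], [0.06, 2.69], [-2.65, 2.65]. Speed limits (rad/s): [2.57, 2.57, 3.01, 3.14, 3.14, 3.14].

INTERFACE

Orientations are given as a unit quaternion [x, y, z, w].
In Python, from plant import env gives the robot as it stands. The module is installed in compiled form; this text tells all that it offers.
- The arm moves only by the shell command python3 -m inch 'ROWS' [OPENING] [FORCE]. ROWS is JSON, a list that holds one entry, the list of rows, each a list of 6 numbers: the shift along the tool's x, y, z in mm, then the turn, a rotation vector about the tool's x, y, z in degrees. In form: [[[tx, ty, tz, wx, wy, wz], ...]]. A call has 1 to 12 rows; each row shifts and turns the pose as measured when the row begins, along the tool's axes as they then stand; what a row does not reach is not made up. A row lasts 1/10 s, in which the tool goes at most 50 mm and 8.59 degrees, less where a joint would pass 70% of its speed; a pose out of reach is approached as far as the arm can. A call with a gripper value outside its range is refused whole. OPENING is the finger opening in mm, from 0 to 85.4, set as the call begins (- or left out, the last holds). The fingers move at their own pace and stop on an object; FORCE is the grip in N (left out, the last holds). Time passes only in rows, so rows that do not move let the fingers close. It gives the time, the measured TCP pose, the force and the opening at its end, in the units of the state.
- env.observe(): the state, without advancing time (a new reading comes with each control period).
- env.snapshot(name): name is "scene" or "top" or "wrist"; returns a dict with "color" (384x512x3 uint8, red, green, blue), "fx", "fy", "cx", "cy" (pixels), "rvec" (rotation vector, rad) and "tvec" (3), from world to camera coordinates, as OpenCV has them. Camera axes: x right, y down, z forward; pixel columns grow to the right and rows downward; lengths in mm; the calibration is good to about 2 mm. A picture is of the moment at which its call begins. There is no depth.
- env.finish_job(): hands the job in, once; it reports no verdict.
Trained networks look in a picture, given as the dict that the camera call returned (one of the last four; its "shot" number tells which), for a name from the list of things; names that differ only in an ending like _2 or _b are one class to them, and where a whole thing is asked for, a point or a joint stands for the part that bears it (a point fixed in the world has none). Each returns a list of dicts, best first, with "p" (0 to 1); they miss things now and then, are a little off and sometimes report something else, mostly with a low value. They report only what shows in the picture. A call takes as long as a camera call.
- env.regions_of(picture, name): "mask" (384x512 bool, what is visible of it) and "xy" ([column, row] in pixels, amid what is visible of it).
The state is a dict: "time": time; "joint_positions": joint angles; "qvel": joint speeds; "tau": joint torques, N m; "tool_pos": TCP position; "eef_rot": TCP orientation; "wrist_force": force on the tool from outside, world axes, zero at the start; "wrist_torque": the same for the moment, N m; "opening": opening from 0.0 (shut) to 1.0 (fully open).
Only numpy, scipy, OpenCV 4.12 (cv2) and the standard library are available. Lean on these libraries where they do the work, as an engineer would, in place of code of your own. Each camera call takes 0.05 s, during which the arm holds its last target.

TASK

Take every 120 mm long sleeve out of the clip rack, rolling it sideways over the sprung tongues, and lay each squarely and centred in a bay of its own in the blow-off cradle; the shorter and the longer sleeve stay in their clips. With all of them loaded, squeeze the red trigger past its first-stage pressure point well into the second stage, hold it there for two seconds, and let it go. Then lay the sleeves lengthwise across the black strips in the grey tray, side by side and not on top of one another, set down rather than dropped, and leave the other things on the bench alone.

Things in the scene. Friction and masses are not known exactly. Their poses are not given: they have to be found in the camera images.
- rack: fixed grey clip rack, base plate 110 x 440 x 8 mm, six clip bays along its y axis at y = -180, -108, -36, 36, 108, 180 mm. Origin: on the table under the middle. A stored tube lies along the rack's x, its centre at x = 0, on the bay's y, 44 mm above the table. Each bay is a pair of 10 mm wide clips at x = -30 and 30 mm; between them fingers have room from above down to the plate. Bays of absent tubes are empty.
- rack_hook (a point): tip of a lip of the bay at y = 36 mm, like all others: every clip has a rigid steel hook, a 6 mm wall on the tube's +y side and a 5 mm lip over it (underside 59 mm above the table, reaching 3 mm past the tube's centre line to -y). So a tube cannot be pulled straight up; once moved 20 mm level towards the rack's -y it is clear of the lip and can be lifted.
- rack_tongue (a point): rest place of the orange rounded tip of a sprung tongue of the bay at y = 36 mm, like all others: it stands on the tube's -y side, 32 mm above the table, and swings outward and down. A tube rolled or pushed level towards the rack's -y rides over its two tongues with at most about 10 to 15 N.
- station: fixed blue blow-off station, base plate 165 x 400 x 10 mm. Origin: on the table under the middle of its cradle; x runs along the bays towards a nozzle bar (20 mm thick, axis 40 mm high, along y at x = 82 mm) with four brass nozzles ending at x = 67 mm. The trigger grip lies at its -y end.
- cradle_bay (a point): centre of a sleeve lying in the bay at y = 35 mm of the station's cradle, 40 mm above the table; axes as the station's. Four bays, at station y = -105, -35, 35, 105 mm, sleeve along station x with its centre at x = 0. Each bay is a pair of white 10 mm wide V blocks at x = -30 and 30 mm, 45 degree flanks rising to about 42 mm; between them fingers have room down to the base plate.
- squeeze_point (a point): station x = -10, y = -208.5 mm, 45 mm above the table, station axes. A fixed black grip bar lies along x (y = -214 to -190, z = 30 to 60 mm), the red trigger (8 mm thick, 24 high, 105 long, pivot at x = 60) on its -y side. Fingers on both sides, closing along y, span 50 mm at rest, 44 at the pressure point, 37 fully squeezed, when this point is midway between them.
- stage_one (a joint): first stage of the red trigger, hinge angle in rad: 0 released, 0.086 at the pressure point (soft, 1 to 3 N at the squeeze point). It springs back.
- stage_two (a joint): second stage of the trigger, hinge angle in rad beyond the pressure point: stays 0 until about 9 N at the squeeze point, 0.10 fully squeezed (about 13 N; full air). It springs back.
- tray: loose grey plastic tray, 180 x 270 x 30 mm (x, y, z), walls and floor 5 mm. Origin: underside centre. On its floor two black rubber strips 10 mm wide, 12 mm high, run along y at x = -35 and +35 mm; low 6 mm ridges on them at y = -64, 0 and 64 mm part it into four lanes with middles at y = -96, -32, 32, 96 mm. A sleeve laid across both strips (along the tray's x) has its centre 31 mm above the table.
- sleeve_a_center (a point): Wanted: satin aluminium stand-off sleeve for mounting sign panels, a round tube 28 mm in diameter, 120 mm long, dark bore at each end; this point is its centre, x runs along the tube. May be absent.
- sleeve_b_center (a point): Wanted: satin aluminium stand-off sleeve for mounting sign panels, a round tube 28 mm in diameter, 120 mm long, dark bore at each end; this point is its centre, x runs along the tube. May be absent.
- sleeve_c_center (a point): Wanted: satin aluminium stand-off sleeve for mounting sign panels, a round tube 28 mm in diameter, 120 mm long, dark bore at each end; this point is its centre, x runs along the tube. May be absent.
- sleeve_d_center (a point): Wanted: satin aluminium stand-off sleeve for mounting sign panels, a round tube 28 mm in diameter, 120 mm long, dark bore at each end; this point is its centre, x runs along the tube. May be absent.
- short_sleeve_center (a point): Look-alike: satin aluminium stand-off sleeve for mounting sign panels, a round tube 28 mm in diameter, 90 mm long, dark bore at each end; this point is its centre, x runs along the tube. Not wanted; stays in its clips.
- long_sleeve_center (a point): Look-alike: satin aluminium stand-off sleeve for mounting sign panels, a round tube 28 mm in diameter, 150 mm long, dark bore at each end; this point is its centre, x runs along the tube. Not wanted; stays in its clips.
- spray_can: Bystander, to be left standing or lying where it is: spray can with green label, 58 mm across, 150 mm tall; origin at the underside.
- tape_roll: Bystander, to be left standing or lying where it is: red roll of tape lying flat, 90 mm across, 30 mm high; origin at the underside.
- glue_bottle: Bystander, to be left standing or lying where it is: small bottle with orange cap, 52 mm across, 130 mm tall; origin at the underside.
- squeegee: Bystander, to be left standing or lying where it is: yellow squeegee, 75 x 100 mm, lying flat; origin at the underside.

How it is judged (in metres and radians):
On the way, in this order (a step that is already met when the one before it is completed fails the run):
1. all the 120 mm sleeves lie seated in bays of the cradle, the trigger still released (z of sleeve_a_center in the frame of station between 0.035 and 0.045 m and x of sleeve_a_center in the frame of station between -0.02 and 0.02 m and (y of sleeve_a_center in the frame of station between -0.113 and -0.097 m or y of sleeve_a_center in the frame of station between -0.043 and -0.027 m or y of sleeve_a_center in the frame of station between 0.027 and 0.043 m or y of sleeve_a_center in the frame of station between 0.097 and 0.113 m) and angle between the x axis of each of sleeve_a_center, sleeve_b_center, sleeve_c_center, sleeve_d_center and the x axis of station, either way round below 0.12 rad and z of sleeve_b_center in the frame of station between 0.035 and 0.045 m and x of sleeve_b_center in the frame of station between -0.02 and 0.02 m and (y of sleeve_b_center in the frame of station between -0.113 and -0.097 m or y of sleeve_b_center in the frame of station between -0.043 and -0.027 m or y of sleeve_b_center in the frame of station between 0.027 and 0.043 m or y of sleeve_b_center in the frame of station between 0.097 and 0.113 m) and z of sleeve_c_center in the frame of station between 0.035 and 0.045 m and x of sleeve_c_center in the frame of station between -0.02 and 0.02 m and (y of sleeve_c_center in the frame of station between -0.113 and -0.097 m or y of sleeve_c_center in the frame of station between -0.043 and -0.027 m or y of sleeve_c_center in the frame of station between 0.027 and 0.043 m or y of sleeve_c_center in the frame of station between 0.097 and 0.113 m) and z of sleeve_d_center in the frame of station between 0.035 and 0.045 m and x of sleeve_d_center in the frame of station between -0.02 and 0.02 m and (y of sleeve_d_center in the frame of station between -0.113 and -0.097 m or y of sleeve_d_center in the frame of station between -0.043 and -0.027 m or y of sleeve_d_center in the frame of station between 0.027 and 0.043 m or y of sleeve_d_center in the frame of station between 0.097 and 0.113 m) and value of joint stage_two below 0.02 rad), for 0.2 s.
2. with the sleeves in the cradle, the trigger is held in its second stage for a second and a half (z of sleeve_a_center in the frame of station between 0.035 and 0.045 m and x of sleeve_a_center in the frame of station between -0.02 and 0.02 m and (y of sleeve_a_center in the frame of station between -0.113 and -0.097 m or y of sleeve_a_center in the frame of station between -0.043 and -0.027 m or y of sleeve_a_center in the frame of station between 0.027 and 0.043 m or y of sleeve_a_center in the frame of station between 0.097 and 0.113 m) and angle between the x axis of each of sleeve_a_center, sleeve_b_center, sleeve_c_center, sleeve_d_center and the x axis of station, either way round below 0.12 rad and z of sleeve_b_center in the frame of station between 0.035 and 0.045 m and x of sleeve_b_center in the frame of station between -0.02 and 0.02 m and (y of sleeve_b_center in the frame of station between -0.113 and -0.097 m or y of sleeve_b_center in the frame of station between -0.043 and -0.027 m or y of sleeve_b_center in the frame of station between 0.027 and 0.043 m or y of sleeve_b_center in the frame of station between 0.097 and 0.113 m) and z of sleeve_c_center in the frame of station between 0.035 and 0.045 m and x of sleeve_c_center in the frame of station between -0.02 and 0.02 m and (y of sleeve_c_center in the frame of station between -0.113 and -0.097 m or y of sleeve_c_center in the frame of station between -0.043 and -0.027 m or y of sleeve_c_center in the frame of station between 0.027 and 0.043 m or y of sleeve_c_center in the frame of station between 0.097 and 0.113 m) and z of sleeve_d_center in the frame of station between 0.035 and 0.045 m and x of sleeve_d_center in the frame of station between -0.02 and 0.02 m and (y of sleeve_d_center in the frame of station between -0.113 and -0.097 m or y of sleeve_d_center in the frame of station between -0.043 and -0.027 m or y of sleeve_d_center in the frame of station between 0.027 and 0.043 m or y of sleeve_d_center in the frame of station between 0.097 and 0.113 m) and value of joint stage_two above 0.055 rad), for 1.5 s.
3. the trigger is let go, the sleeves still in the cradle (all of step 1 and value of joint stage_one below 0.03 rad), for 0.1 s.
At the end, for the whole second after the job is handed in: Each 120 mm sleeve at rest on the tray strips (centre 26 to 42 mm above the tray underside, within 32 mm in x and 125 mm in y of its middle, within 0.5 rad of its x axis); look-alikes within 20 mm of their start; trigger released; tray flat (z of sleeve_a_center in the frame of tray between 0.026 and 0.042 m and x of sleeve_a_center in the frame of tray between -0.032 and 0.032 m and y of sleeve_a_center in the frame of tray between -0.125 and 0.125 m and linear speed of each of sleeve_a, sleeve_b, sleeve_c, sleeve_d below 0.03 m/s and z of sleeve_b_center in the frame of tray between 0.026 and 0.042 m and x of sleeve_b_center in the frame of tray between -0.032 and 0.032 m and y of sleeve_b_center in the frame of tray between -0.125 and 0.125 m and z of sleeve_c_center in the frame of tray between 0.026 and 0.042 m and x of sleeve_c_center in the frame of tray between -0.032 and 0.032 m and y of sleeve_c_center in the frame of tray between -0.125 and 0.125 m and z of sleeve_d_center in the frame of tray between 0.026 and 0.042 m and x of sleeve_d_center in the frame of tray between -0.032 and 0.032 m and y of sleeve_d_center in the frame of tray between -0.125 and 0.125 m and angle between the x axis of each of sleeve_a_center, sleeve_b_center, sleeve_c_center, sleeve_d_center and the x axis of tray, either way round below 0.5 rad and distance of each of short_sleeve_center, long_sleeve_center from where it was at the start of the episode below 0.02 m and value of joint stage_one below 0.03 rad and value of joint stage_two below 0.02 rad and angle between tray's own z axis and vertical below 0.1 rad); the robot touches nothing.
It fails at once if a look-alike sleeve is taken out of its clips (moved over 30 mm) (distance of any of short_sleeve_center, long_sleeve_center from where it was at the start of the episode above 0.03 m).
It fails at once if a bystander is shifted by more than 30 mm (distance of any of spray_can, tape_roll, glue_bottle, squeegee from where it was at the start of the episode above 0.03 m).
It fails at once if a sleeve is dropped (falls free of the fingers at over 0.9 m/s) ((linear speed of sleeve_a above 0.9 m/s and contact force between the fingers and sleeve_a below 0.1 N) or (linear speed of sleeve_b above 0.9 m/s and contact force between the fingers and sleeve_b below 0.1 N) or (linear speed of sleeve_c above 0.9 m/s and contact force between the fingers and sleeve_c below 0.1 N) or (linear speed of sleeve_d above 0.9 m/s and contact force between the fingers and sleeve_d below 0.1 N)).
Of sleeve_a, sleeve_b, sleeve_c, sleeve_d only 3 to 4 are there at a start; the rules pass over those that are not, and their reading is None.
At some moment in a run one of tray may be knocked a few centimetres aside while the robot is not near it.
It also fails if it takes over 210 s, if anything falls off the work surface, if the arm or the gripper's body presses on something with over 40 N, if the wrist force passes 120 N, or if a joint passes its speed limit or range.

## Working session

There is one attempt and no reset: what is moved stays moved. The work goes in short steps, Python scripts to look and compute and a shell command to move; the robot and the scene stay as the last step left them, time stands still between calls to the robot, and variables do not carry over. Pictures are saved under pics/ and viewed, and the job is handed in when it is done.

```bash
mkdir -p pics; python3 - <<'E'
from plant import env
import cv2
print(env.observe())
for n in ["scene","top","wrist"]:
    s=env.snapshot(n)
    print(n,s["fx"],s["cx"],s["rvec"],s["tvec"],s["shot"])
    cv2.imwrite(f"pics/{n}0.png",cv2.resize(s["color"][:,:,::-1],None,fx=1.5,fy=1.5,interpolation=cv2.INTER_CUBIC))
E
```

```text
{'time': 0.0, 'joint_positions': array([ 1.19330369e+00,  9.18607639e-02,  1.23189042e+00, -1.74130899e-06,
        1.81979310e+00, -5.66860861e-02]), 'qvel': array([ 0.00243467, -0.00053382, -0.00118389,  0.00131445,  0.00062901,
        0.00071227]), 'tau': array([-1.07060489e-03, -4.58727765e+01, -4.18019128e+01, -2.07630874e-04,
        1.16363334e-02,  3.97541191e-05]), 'tool_pos': array([189.14163932, 569.26014119, 302.74702889]), 'eef_rot': array([ 1.59716453e-01,  9.87162450e-01, -9.53092851e-04, -2.09354830e-04]), 'wrist_force': array([ 0.00232319, -0.85411616,  0.5873136 ]), 'wrist_torque': array([ 0.04807238,  0.00806908, -0.02342905]), 'opening': 0.9982983136513388}
scene 472.83641583564594 251.07411695868916 [ 2.22368683  0.58022775 -0.26387512] [-506.31965182  -95.78704153 1677.16420848] 1
top 465.2896590763553 255.89251433922038 [ 2.13595751 -2.10766741  0.20299027] [  37.74766441  583.73645496 1617.72249444] 2
wrist 277.84502878359154 259.03031055330246 [-2.33585862 -1.68724215 -0.25834048] [-599.34095169  -40.23648504  379.92644823] 3
```

View pics/scene0.png

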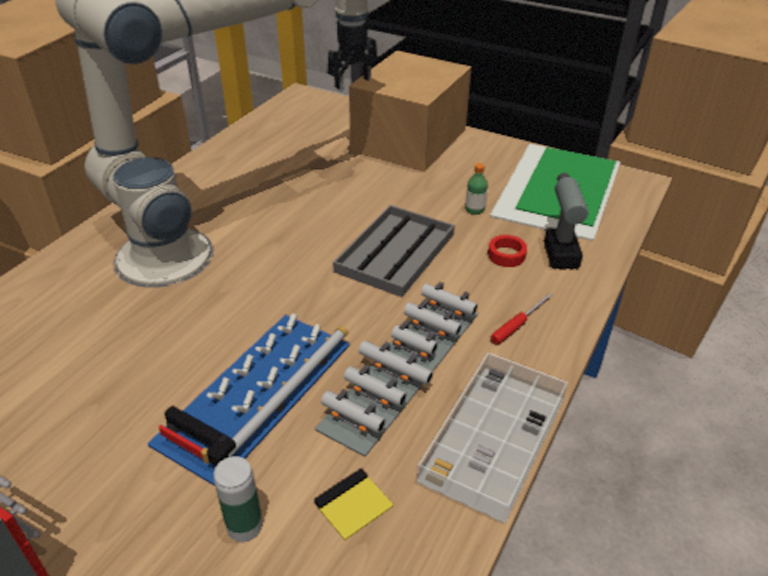

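View pics/top0.png

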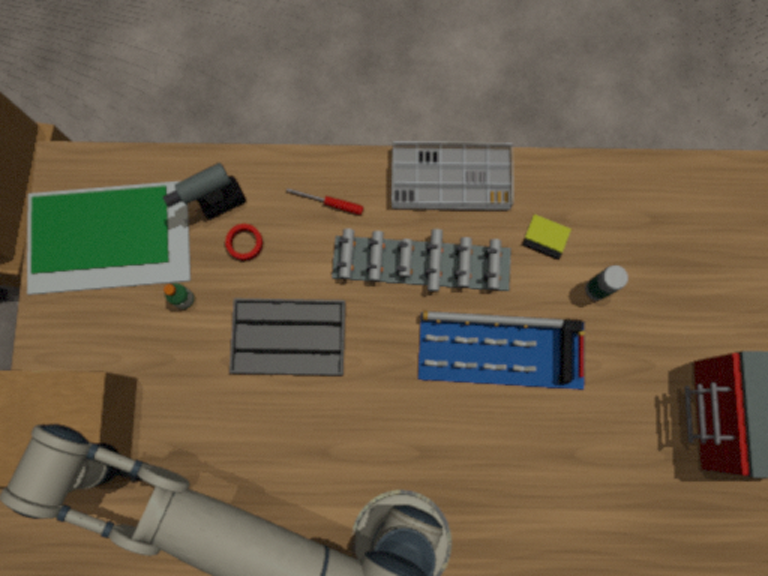

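View pics/wrist0.png

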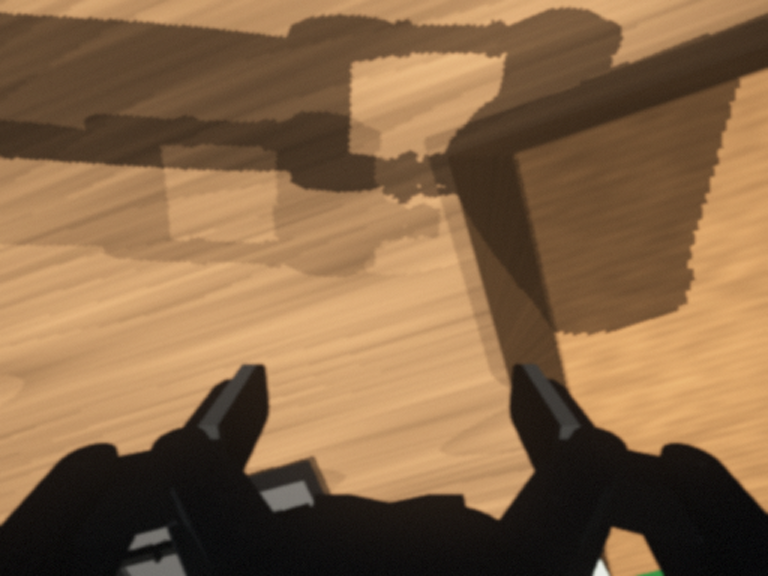

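```bash
cat > h.py <<'E'
import numpy as np, cv2
from plant import env
from scipy.spatial.transform import Rotation as R
def cam(s):
    Rm=cv2.Rodrigues(np.array(s["rvec"],float))[0]; t=np.array(s["tvec"],float)
    return Rm,t,-Rm.T@t
def unproj(s,uv,z):
    Rm,t,C=cam(s)
    d=Rm.T@np.array([(uv[0]-s["cx"])/s["fx"],(uv[1]-s["cy"])/s["fy"],1.0])
    return C+d*(z-C[2])/d[2]
def proj(s,P):
    Rm,t,C=cam(s); p=np.atleast_2d(P)@Rm.T+t
    return np.c_[s["fx"]*p[:,0]/p[:,2]+s["cx"], s["fy"]*p[:,1]/p[:,2]+s["cy"]]
def maskbox(s,m,z):
    c=np.argwhere(m)[:,::-1].astype(np.float32)
    r=cv2.minAreaRect(c); b=cv2.boxPoints(r)
    return np.array([unproj(s,p,z) for p in b]), unproj(s,c.mean(0),z)
def save(s,name,crop=None,f=1.5):
    im=s["color"][:,:,::-1]
    if crop: im=im[crop[1]:crop[3],crop[0]:crop[2]]
    cv2.imwrite("pics/"+name,cv2.resize(im,None,fx=f,fy=f,interpolation=cv2.INTER_CUBIC))
def st():
    o=env.observe(); T=R.from_quat(o["eef_rot"])
    M=T.as_matrix(); 
    print("t",round(o["time"],2),"tcp",o["tool_pos"].round(1),"xax",M[:,0].round(3),"yax",M[:,1].round(3),"zax",M[:,2].round(3),"F",o["wrist_force"].round(1),"op",round(o["opening"]*85.4,1),"q6",o["joint_positions"].round(2))
    return o,M
E
python3 - <<'E'
from h import *
for n in ["top","scene"]:
    s=env.snapshot(n); print(n,cam(s)[2].round(0))
    for nm,z in [("sleeve_a_center",44),("short_sleeve_center",44),("long_sleeve_center",44),("rack_hook",60),("rack_tongue",32),("squeeze_point",45),("cradle_bay",40),("tray",30),("rack",0),("station",0),("spray_can",0),("squeegee",0),("tape_roll",0),("glue_bottle",0)]:
        for r in env.regions_of(s,nm)[:8]:
            if r["p"]<.2: continue
            b,c=maskbox(s,r["mask"],z)
            e=b[1]-b[0];f=b[2]-b[1]
            if np.linalg.norm(f)>np.linalg.norm(e): e,f=f,e
            print(nm,round(r["p"],2),"xy",np.round(r["xy"]),"c",c[:2].round(1),"boxc",b.mean(0)[:2].round(1),"L",np.linalg.norm(e).round(0),np.linalg.norm(f).round(0),"ang",np.degrees(np.arctan2(e[1],e[0])).round(1))
E
```

```text
top [ 267.   44. 1699.]
sleeve_a_center 0.46 xy [250. 170.] c [665.3  66.7] boxc [668.1  67. ] L 118.0 25.0 ang -4.1
sleeve_a_center 0.31 xy [280. 174.] c [653.1 -46.5] boxc [653.7 -42.9] L 433.0 109.0 ang -93.5
short_sleeve_center 0.47 xy [273. 175.] c [663.7  -5. ] boxc [665.6  -3.6] L 95.0 27.0 ang -3.2
long_sleeve_center 0.71 xy [290. 171.] c [661.2 -76.3] boxc [661.3 -75.9] L 151.0 28.0 ang -3.2
rack_hook 0.75 xy [280. 172.] c [649.5 -46.2] boxc [651.  -42.3] L 430.0 110.0 ang -93.4
rack_tongue 0.81 xy [278. 176.] c [654.8 -43.2] boxc [655.  -43.1] L 437.0 112.0 ang -93.4
squeeze_point 0.89 xy [333. 230.] c [ 443.6 -231.6] boxc [ 445.1 -232.5] L 395.0 163.0 ang -91.6
cradle_bay 0.23 xy [405. 186.] c [ 611.2 -492.3] boxc [ 611.3 -491.6] L 112.0 60.0 ang -56.0
tray 0.62 xy [190. 224.] c [470.3 277. ] boxc [471.2 278. ] L 277.0 181.0 ang -89.2
tray 0.2 xy [329. 177.] c [ 655.2 -223.1] boxc [ 658.6 -222.7] L 129.0 34.0 ang -3.2
rack 0.97 xy [281. 175.] c [662.8 -47.2] boxc [663.7 -43.8] L 448.0 113.0 ang -93.2
station 0.81 xy [337. 233.] c [ 448.1 -242.4] boxc [ 448.7 -242.9] L 413.
[... 1593 characters left out ...]
3 xy [169. 268.] c [ 444.7 -254.3] boxc [ 449.7 -221. ] L 488.0 241.0 ang 82.5
station 0.27 xy [288. 211.] c [652.2 112.1] boxc [650.6 112.4] L 133.0 40.0 ang -3.9
spray_can 0.86 xy [158. 331.] c [ 564.1 -441.4] boxc [ 561.  -439.2] L 169.0 69.0 ang -44.1
spray_can 0.27 xy [265. 243.] c [646.2 -38.3] boxc [643.5 -37.3] L 170.0 43.0 ang -3.7
squeegee 0.71 xy [232. 330.] c [ 733.7 -357.6] boxc [ 733.  -354.7] L 108.0 96.0 ang 69.1
squeegee 0.51 xy [248. 256.] c [ 638.9 -113.2] boxc [ 638.1 -113.4] L 139.0 41.0 ang -4.7
tape_roll 0.66 xy [341. 168.] c [707.5 416.6] boxc [707.3 417.1] L 119.0 88.0 ang -69.9
glue_bottle 0.95 xy [316. 126.] c [538.4 621.5] boxc [532.1 638.8] L 252.0 57.0 ang 109.9
```

```bash
cat >> h.py <<'E'
def down(ang):  # tool pointing down; tool y axis at angle ang(deg) in world
    a=np.radians(ang); y=np.array([np.cos(a),np.sin(a),0]); z=np.array([0,0,-1.]); x=np.cross(y,z)
    return np.c_[x,y,z]
def plan(pos,Mt):
    o,M=st(); rv=np.degrees(R.from_matrix(M.T@Mt).as_rotvec()); d=np.array(pos)-o["tool_pos"]
    print("turn",rv.round(2),"| shift before turn",(M.T@d).round(1),"| after turn",(Mt.T@d).round(1))
E
python3 - <<'E'
from h import *
plan([640,-45,320],down(86.7))
s=env.snapshot("wrist"); o=env.observe(); M=R.from_quat(o["eef_rot"]).as_matrix()
Rm,t,C=cam(s); print("cam in tool",(M.T@(C-o["tool_pos"])).round(1)); print((M.T@Rm.T).round(3))
E
```

```text
t 1.65 tcp [189.2 569.4 303.9] xax [-0.949  0.315 -0.   ] yax [0.315 0.949 0.   ] zax [ 0.  0. -1.] F [-0.  -0.1  0.2] op 85.3 q6 [ 1.19  0.09  1.23 -0.    1.82 -0.06]
turn [  0.     0.   -15.08] | shift before turn [-621.6 -440.9  -16.1] | after turn [-485.4 -587.4  -16.1]
cam in tool [ 76.6  -0.2 -70.7]
[[ 0.001 -0.954 -0.301]
 [ 1.     0.001  0.001]
 [-0.    -0.301  0.954]]
```

```bash
python3 -m inch '[[[0,0,0,0,0,-7.5],[0,0,0,0,0,-7.5],[-33,-40,-1,0,0,0],[-33,-40,-1,0,0,0],[-33,-40,-1,0,0,0],[-33,-40,-1,0,0,0],[-33,-40,-1,0,0,0],[-33,-40,-1,0,0,0],[-33,-40,-1,0,0,0],[-33,-40,-1,0,0,0],[-33,-40,-1,0,0,0],[-33,-40,-1,0,0,0]]]'; python3 -c "
from h import *
plan([640,-45,320],down(86.7))"
```

```text
time: 2.9
tool_pos: [489.3, 168.6, 312.2]
eef_rot: [0.018, 1.0, 0.0, 0.001]
wrist_force: [0.7, 0.8, 0.5]
opening: 1.001
t 2.9 tcp [489.3 168.6 312.2] xax [-0.999  0.035 -0.002] yax [0.035 0.999 0.001] zax [ 0.002  0.001 -1.   ] F [0.7 0.8 0.5] op 85.4 q6 [ 0.27 -0.13  1.43  0.    1.84 -1.27]
turn [0.04 0.1  1.29] | shift before turn [-158.2 -208.2   -7.6] | after turn [-162.8 -204.6   -7.8]
```

```bash
python3 -m inch '[[[0,0,0,0,0,1.3],[-34,-43,-2,0,0,0],[-34,-43,-2,0,0,0],[-34,-43,-2,0,0,0],[-34,-43,-2,0,0,0],[-30,-40,-2,0,0,0],[0,0,0,0,0,0]]]' ; python3 -c "
from h import *
st()
s=env.snapshot('wrist'); save(s,'w1.png')"
```

```text
time: 3.6
tool_pos: [633.6, -42.4, 320.3]
eef_rot: [0.032, 0.999, 0.001, 0.001]
wrist_force: [-0.3, 0.4, -0.4]
opening: 1.005
t 3.6 tcp [633.6 -42.4 320.3] xax [-0.998  0.064 -0.001] yax [0.064 0.998 0.002] zax [ 0.001  0.002 -1.   ] F [-0.3  0.4 -0.4] op 85.8 q6 [-0.12  0.19  1.09  0.    1.86 -1.63]
```

View pics/w1.png

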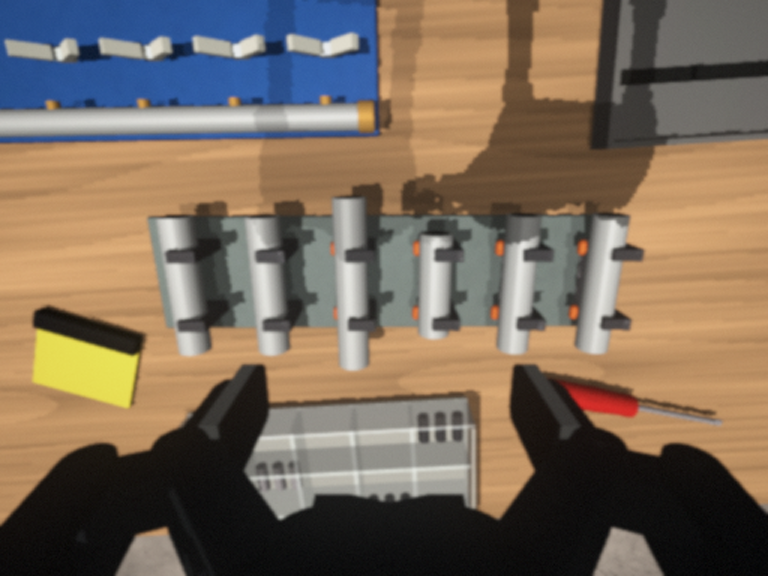

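```bash
python3 - <<'E'
from h import *
s=env.snapshot("wrist")
for nm,z in [("sleeve_a_center",44),("short_sleeve_center",44),("long_sleeve_center",44),("rack",8),("squeegee",0)]:
    for r in env.regions_of(s,nm)[:8]:
        b,c=maskbox(s,r["mask"],z)
        e=b[1]-b[0];f=b[2]-b[1]
        if np.linalg.norm(f)>np.linalg.norm(e): e,f=f,e
        print(nm,round(r["p"],2),"xy",np.round(r["xy"]),"c",c[:2].round(1),"boxc",b.mean(0)[:2].round(1),"L",np.linalg.norm(e).round(0),np.linalg.norm(f).round(0),"ang",np.degrees(np.arctan2(e[1],e[0])).round(1))
# corners by hand (1.5x)
for n,p in dict(TL=(150,216),TR=(629,214),BL=(166,327),BR=(613,328)).items():
    print(n,unproj(s,np.array(p)/1.5,8).round(1))
save(s,'w1c.png',(90,130,430,250),2.3)
E
```

```text
sleeve_a_center 0.64 xy [123.  45.] c [ 485.3 -182.3] boxc [ 488.5 -181.4] L 268.0 96.0 ang 86.5
sleeve_a_center 0.56 xy [343. 190.] c [667.4  67.6] boxc [672.2  67.8] L 128.0 29.0 ang 175.4
short_sleeve_center 0.64 xy [285. 191.] c [664.4  -5.1] boxc [668.   -4.1] L 98.0 28.0 ang 176.3
short_sleeve_center 0.4 xy [256. 178.] c [650.9 -44.6] boxc [655.9 -36.9] L 409.0 108.0 ang 86.2
long_sleeve_center 0.75 xy [232. 188.] c [655.7 -76.1] boxc [663.7 -76.8] L 157.0 28.0 ang -3.2
long_sleeve_center 0.52 xy [179. 190.] c [ 653.7 -148.5] boxc [ 659.6 -148.7] L 129.0 31.0 ang -4.3
long_sleeve_center 0.16 xy [285. 192.] c [664.7  -4.6] boxc [667.9  -3.4] L 98.0 26.0 ang 175.5
rack 0.97 xy [258. 179.] c [660.9 -45.9] boxc [665.7 -37. ] L 454.0 119.0 ang 86.4
rack 0.38 xy [284. 189.] c [674.8  -1.2] boxc [ 6.787e+02 -4.000e-01] L 107.0 30.0 ang 175.1
squeegee 0.71 xy [ 53. 235.] c [ 734.9 -362.9] boxc [ 735.3 -364.5] L 112.0 91.0 ang 69.3
TL [ 594.6 -254.9    8. ]
TR [619.9 182.2   8. ]
BL [ 703.7 -264.8    8. ]
BR [732.8 179.1   8. ]
```

View pics/w1c.png

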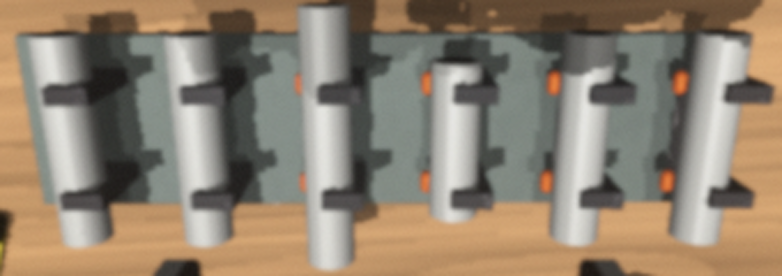

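```bash
python3 -m inch '[[[34,-35,-2,0,0,0],[34,-35,-2,0,0,0],[34,-35,-2,0,0,0],[34,-35,-2,0,0,0],[34,-35,-2,0,0,0],[34,-35,-2,0,0,0],[0,0,0,0,0,0],[0,0,0,0,0,0]]]' ; python3 -c "
from h import *
st()
s=env.snapshot('wrist'); save(s,'w2.png')"
```

```text
time: 4.75
tool_pos: [408.0, -232.7, 334.2]
eef_rot: [0.021, 1.0, -0.0, 0.004]
wrist_force: [0.5, 0.6, -0.2]
opening: 1.002
t 4.75 tcp [ 408.  -232.7  334.2] xax [-0.999  0.043 -0.008] yax [ 0.043  0.999 -0.   ] zax [ 0.008 -0.001 -1.   ] F [ 0.5  0.6 -0.2] op 85.6 q6 [-0.59 -0.26  1.5   0.    1.89 -2.12]
```

View pics/w2.png

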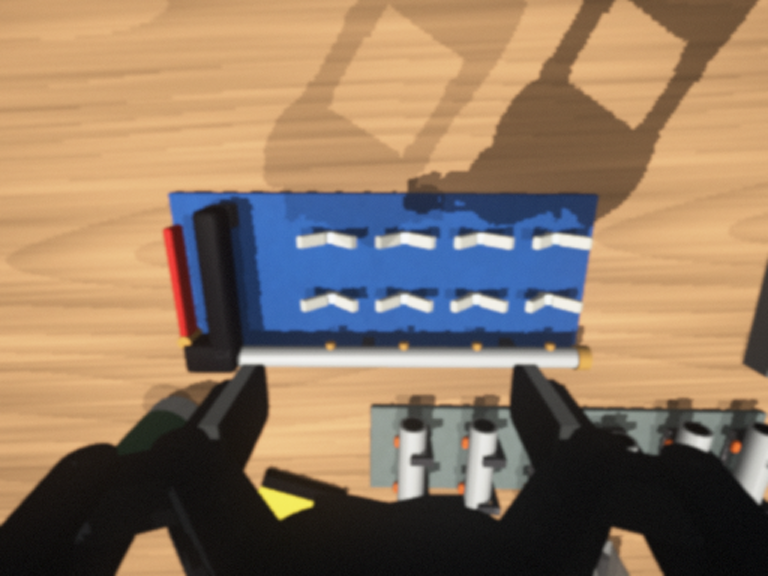

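```bash
python3 - <<'E'
from h import *
from scipy.optimize import least_squares
s=env.snapshot("wrist"); c=s["color"].astype(int)
m=(c.min(2)>140)&((c.max(2)-c.min(2))<50)
m=m.astype(np.uint8); m[215:]=0; m[:140]=0; m[:, :190]=0
n,l,stt,cen=cv2.connectedComponentsWithStats(m)
C=[(stt[i,4],cen[i]) for i in range(1,n) if stt[i,4]>40]
P=np.array([k[1] for k in C]);print([k[0] for k in C],P.round(1).tolist())
top=P[P[:,1]<180];bot=P[P[:,1]>=180];top=top[top[:,0].argsort()];bot=bot[bot[:,0].argsort()]
obs=np.r_[top,bot]
def model(p):
    x,y,a=p; out=[]
    for bx in (-30,30):
        for by in (-105,-35,35,105):
            u,v=np.meshgrid(np.linspace(-5,5,5),np.linspace(-20,20,21)); 
            L=np.c_[bx+u.ravel(),by+v.ravel(),20.2+abs(v.ravel())]
            W=np.c_[x+np.cos(a)*L[:,0]-np.sin(a)*L[:,1],y+np.sin(a)*L[:,0]+np.cos(a)*L[:,1],L[:,2]]
            out.append(proj(s,W).mean(0))
    return np.array(out)
r=least_squares(lambda p:(model(p)-obs).ravel(),[445,-230,-0.03])
print(r.x[:2],np.degrees(r.x[2]),np.round(r.fun,1))
E
```

```text
[np.int32(307), np.int32(313), np.int32(321), np.int32(329), np.int32(288), np.int32(289), np.int32(293), np.int32(293)] [[216.9, 159.6], [270.1, 160.0], [322.6, 160.2], [375.1, 160.6], [219.3, 201.4], [269.3, 201.7], [319.1, 201.9], [369.3, 202.3]]
[ 438.28461725 -183.52222544] -2.641778566220193 [ 2.2  0.2  0.4  0.  -0.7  0.1 -1.9 -0.   1.5 -0.2  0.5 -0.2 -0.4 -0.2
 -1.6 -0.4]
```

```bash
python3 - <<'E'
from h import *
s=env.snapshot("top"); print(unproj(s,np.array([481,353])/1.5,30))
c=s["color"].astype(int);m=(c.min(2)>110)&((c.max(2)-c.min(2))<45);m=m.astype(np.uint8)
m[:220]=0;m[250:]=0;m[:,:280]=0;m[:,362:]=0
n,l,t,cen=cv2.connectedComponentsWithStats(m)
print(t[1:,4],cen[1:].round(1).tolist())
k=[i for i in range(1,n) if 8<t[i,4]<80]
print(unproj(s,cen[k].mean(0),30))
for p in [(170,193),(598,194)]:
  pass
s=env.snapshot("wrist")
for p in [(170,193),(598,194)]: print(unproj(s,np.array(p)/1.5,10))
a=np.radians(-2.6)
for x,y,z in [(-82.5,None,10)]: pass
# grip bar ends and trigger top: bar corners at z=60
for n,p,z in [("bar nearL",(195,210),60),("bar nearR",(233,205),60),("trigger near",(164,228),57),("trigger nearR",(176,227),57)]:
    w=unproj(s,np.array(p)/1.5,z); d=w[:2]-np.array([438.3,-183.5]); print(n,w.round(1),"station",(d@np.array([[np.cos(a),-np.sin(a)],[np.sin(a),np.cos(a)]])).round(1))
E
```

```text
[ 435.62342208 -189.03427785   30.        ]
[ 6 29 26 11  4 79 20  6 17  1  3  9 13] [[360.2, 220.7], [290.7, 224.6], [309.9, 225.9], [326.3, 226.5], [334.5, 227.0], [334.9, 241.2], [287.5, 241.2], [295.8, 241.3], [306.7, 242.5], [313.0, 243.0], [315.7, 242.7], [324.8, 243.4], [346.5, 244.9]]
[ 431.93982362 -171.93715984   30.        ]
[ 358.90862597 -432.14626138   10.        ]
[375.24573724 -36.61707462  10.        ]
bar nearL [ 369.8 -388.7   60. ] station [ -59.1 -208.1]
bar nearR [ 367. -357.   60.] station [ -63.3 -176.6]
trigger near [ 383.9 -418.7   57. ] station [ -43.7 -237.4]
trigger nearR [ 383.5 -408.5   57. ] station [ -44.6 -227.2]
```

```bash
python3 -m inch '[[[0,12,33,0,0,0],[0,12,33,0,0,0],[0,12,33,0,0,0],[0,12,33,0,0,0],[0,0,0,0,0.5,0],[0,0,0,0,0,0]]]' ; python3 -c "
from h import *
st()
s=env.snapshot('wrist'); save(s,'w3.png')"
```

```text
time: 5.55
tool_pos: [416.7, -176.8, 197.3]
eef_rot: [0.013, 1.0, 0.0, -0.001]
wrist_force: [0.4, -0.0, 1.3]
opening: 1.0
t 5.55 tcp [ 416.7 -176.8  197.3] xax [-1.     0.026  0.003] yax [0.026 1.    0.001] zax [-0.003  0.001 -1.   ] F [ 0.4 -0.   1.3] op 85.4 q6 [-0.48 -0.31  1.79 -0.    1.66 -2.02]
```

View pics/w3.png

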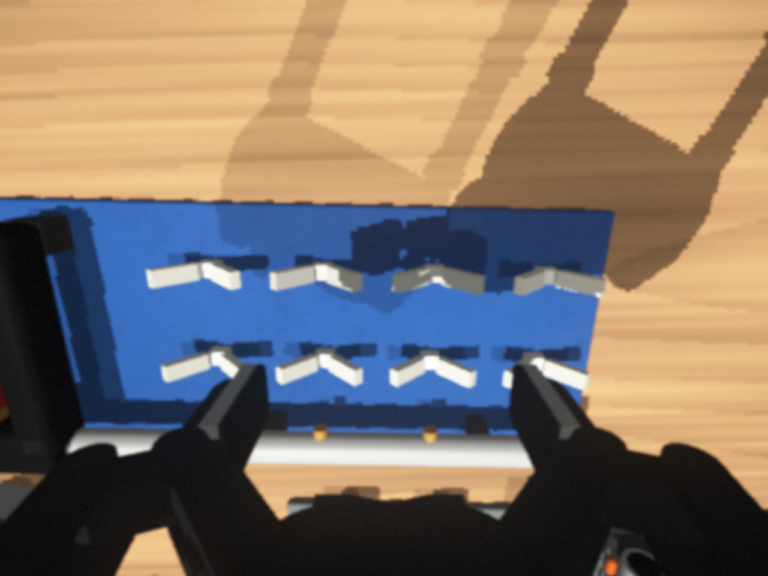

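```bash
python3 - <<'E'
from h import *
s=env.snapshot("wrist")
for row in [[(206,262),(322,265),(436,268),(550,269)],[(217,350),(325,350),(433,350),(540,352)]]:
    for z in (20,25): print(z,[unproj(s,np.array(p)/1.5,z)[:2].round(1).tolist() for p in row])
print([unproj(s,np.array(p)/1.5,10)[:2].round(1).tolist() for p in [(612,211),(0,199),(320,433),(431,435)]])
print([unproj(s,np.array(p)/1.5,40)[:2].round(1).tolist() for p in [(320,433),(431,435)]])
# wings outer tips at z=42 lower edge
for row in [[(150,287),(240,289),(272,289),(361,290),(393,291),(484,293)],[(164,382),(279,383),(361,383),(391,385),(474,385),(588,388)]]:
    print([unproj(s,np.array(p)/1.5,42)[:2].round(1).tolist() for p in row])
E
```

```text
20 [[397.9, -288.0], [401.6, -217.3], [405.3, -147.4], [407.8, -77.3]]
25 [[396.7, -285.7], [400.4, -216.4], [404.0, -148.0], [406.4, -79.3]]
20 [[456.9, -290.0], [458.8, -219.5], [460.6, -148.9], [463.9, -78.8]]
25 [[454.6, -287.7], [456.4, -218.6], [458.2, -149.5], [461.4, -80.8]]
[[374.7, -38.7], [357.8, -411.4], [529.7, -229.6], [533.6, -148.9]]
[[507.7, -223.3], [511.1, -152.0]]
[[406.5, -312.0], [409.0, -261.1], [409.5, -243.0], [411.4, -192.4], [412.4, -174.3], [415.0, -122.4]]
[[467.1, -315.4], [469.7, -245.3], [471.0, -195.1], [472.9, -176.8], [474.2, -126.0], [478.1, -55.8]]
```

```bash
python3 -c "
from h import *
plan([671,67.5,180],down(86.6))"
```

```text
t 5.65 tcp [ 416.8 -177.5  198. ] xax [-1.     0.027  0.001] yax [0.027 1.    0.   ] zax [-0.001  0.    -1.   ] F [0.1 0.2 0.4] op 85.4 q6 [-0.48 -0.31  1.79 -0.    1.66 -2.02]
turn [ 0.02 -0.07  1.83] | shift before turn [-247.4  251.8   17.8] | after turn [-239.2  259.6   18. ]
```

```bash
python3 -m inch '[[[0,0,0,0,0,1.8],[-32,35,1,0,0,0],[-32,35,2,0,0,0],[-32,35,2,0,0,0],[-32,35,2,0,0,0],[-32,35,2,0,0,0],[-32,35,2,0,0,0],[-32,35,2,0,0,0],[0,0,0,0,0,0]]]' 48 60; python3 -c "
from h import *
plan([671,67.5,180],down(86.6))"
```

```text
time: 6.55
tool_pos: [674.8, 53.7, 206.2]
eef_rot: [0.036, 0.999, -0.004, 0.015]
wrist_force: [-0.4, -0.4, -1.1]
opening: 0.562
t 6.55 tcp [674.8  53.7 206.2] xax [-0.997  0.071 -0.03 ] yax [ 0.072  0.997 -0.007] zax [ 0.029 -0.009 -1.   ] F [-0.4 -0.4 -1.1] op 48.0 q6 [ 0.03  0.28  1.19 -0.01  1.64 -1.47]
turn [-0.42  1.72 -0.71] | shift before turn [ 5.6 13.6 25.9] | after turn [ 4.6 13.5 26.2]
```

```bash
python3 -m inch '[[[5,13,26,-0.4,1.7,-0.7],[0,0,0,0,0,0],[0,0,0,0,0,0]]]'; python3 -c "
from h import *
plan([671,67.5,180],down(86.6))
s=env.snapshot('wrist'); save(s,'w4.png')"
```

```text
time: 6.85
tool_pos: [675.3, 66.2, 185.3]
eef_rot: [0.029, 1.0, -0.001, 0.004]
wrist_force: [0.2, -0.3, 0.8]
opening: 0.564
t 6.85 tcp [675.3  66.2 185.3] xax [-0.998  0.059 -0.008] yax [ 0.059  0.998 -0.001] zax [ 0.008 -0.001 -1.   ] F [ 0.2 -0.3  0.8] op 48.1 q6 [ 0.05  0.3   1.2  -0.    1.63 -1.46]
turn [-0.05  0.47  0.02] | shift before turn [4.4 1.1 5.3] | after turn [4.4 1.  5.3]
```

View pics/w4.png

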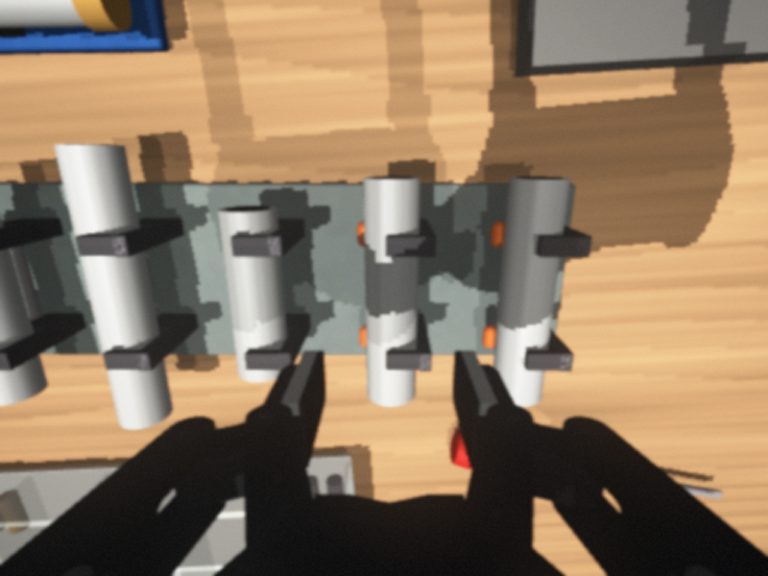

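```bash
python3 - <<'E'
from h import *
s=env.snapshot("wrist")
for n,p,z in [("lip near -x edge top",(408,232),64),("lip near +x",(388,258),62),("lip far -x",(408,344),64),("lip far +x",(390,369),62),("tube near end top",(391,178),58),("tube axis L",(366,300),44),("tube axis R",(418,300),44),("tube far",(391,405),44)]:
    print(n,unproj(s,np.array(p)/1.5,z).round(1))
E
```

```text
lip near -x edge top [632.8  77.3  64. ]
lip near +x [645.   67.3  62. ]
lip far -x [689.5  74.8  64. ]
lip far +x [704.1  64.9  62. ]
tube near end top [608.6  70.8  58. ]
tube axis L [671.8  53.9  44. ]
tube axis R [673.5  81.8  44. ]
tube far [737.6  63.6  44. ]
```

```bash
python3 -m inch '[[[5,1.5,5,0,0.5,0],[0,0,30,0,0,0],[0,0,30,0,0,0],[0,0,25,0,0,0],[0,0,0,0,0,0]]]'; python3 -c "
from h import *
plan([669.5,67.7,95],down(86.6))"
```

```text
time: 7.45
tool_pos: [670.6, 64.0, 100.9]
eef_rot: [0.032, 0.999, -0.0, 0.005]
wrist_force: [-1.0, -0.4, -0.1]
opening: 0.561
t 7.45 tcp [670.6  64.  100.9] xax [-0.998  0.065 -0.011] yax [ 0.065  0.998 -0.   ] zax [ 0.01  -0.001 -1.   ] F [-1.  -0.4 -0.1] op 47.9 q6 [ 0.05  0.33  1.32 -0.    1.48 -1.46]
turn [-0.02  0.6  -0.3 ] | shift before turn [1.4 3.6 5.9] | after turn [1.3 3.6 5.9]
```

```bash
python3 -m inch '[[[1,4,6,0,0.6,-0.3],[0,0,0,0,0,0]]]'; python3 -m inch '[[[0,0,0,0,0,0],[0,0,0,0,0,0],[0,0,0,0,0,0],[0,0,0,0,0,0],[0,0,0,0,0,0]]]' 20 60;  python3 -c "
from h import *
plan([669.5,67.7,95],down(86.6))"
```

```text
time: 7.65
tool_pos: [670.1, 67.6, 97.5]
eef_rot: [0.03, 1.0, -0.0, 0.001]
wrist_force: [-0.5, 0.6, 0.5]
opening: 0.559
time: 8.15
tool_pos: [671.4, 67.7, 101.3]
eef_rot: [0.03, 1.0, 0.0, 0.003]
wrist_force: [0.1, 0.4, -1.5]
opening: 0.305
t 8.15 tcp [671.4  67.7 101.3] xax [-0.998  0.06  -0.007] yax [0.06  0.998 0.   ] zax [ 0.007 -0.    -1.   ] F [ 0.1  0.4 -1.5] op 26.0 q6 [ 0.05  0.34  1.31 -0.    1.49 -1.46]
turn [ 0.01  0.39 -0.04] | shift before turn [ 1.9 -0.2  6.3] | after turn [ 1.9 -0.2  6.3]
```

```bash
python3 -m inch '[[[0,-7,2,0,0,0],[0,-7,2,0,0,0],[0,-7,1,0,0,0],[0,-7,1,0,0,0]]]';  python3 -c "
from h import *
plan([669.5,43.7,98],down(86.6))
s=env.snapshot('wrist'); save(s,'w5.png')"
```

```text
time: 8.55
tool_pos: [670.6, 39.9, 97.3]
eef_rot: [0.029, 1.0, 0.002, 0.005]
wrist_force: [-0.9, 1.1, 1.6]
opening: 0.304
t 8.55 tcp [670.6  39.9  97.3] xax [-0.998  0.058 -0.01 ] yax [0.058 0.998 0.003] zax [ 0.011  0.003 -1.   ] F [-0.9  1.1  1.6] op 25.9 q6 [ 0.01  0.33  1.33  0.    1.47 -1.51]
turn [0.19 0.6  0.08] | shift before turn [ 1.3  3.7 -0.7] | after turn [ 1.3  3.7 -0.7]
```

View pics/w5.png

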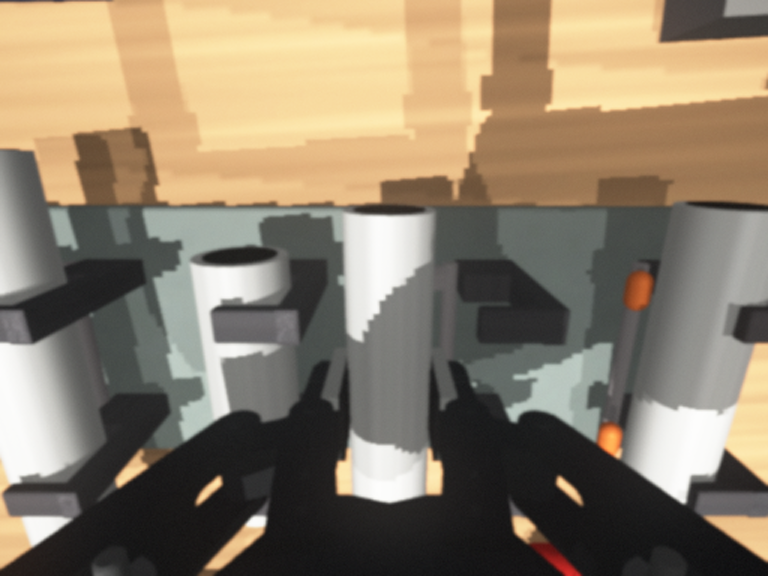

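```bash
python3 -m inch '[[[0,2,-10,0,0,0],[0,0,-25,0,0,0],[0,0,-25,0,0,0],[0,0,-20,0,0,0],[0,0,0,0,0,0]]]';  python3 -c "
from h import *
plan([442.8,-79.1,170],down(87.4))
s=env.snapshot('wrist'); save(s,'w6.png')"
```

```text
time: 9.1
tool_pos: [668.9, 37.5, 179.8]
eef_rot: [0.031, 1.0, -0.001, 0.003]
wrist_force: [0.5, 1.0, 1.0]
opening: 0.306
t 9.1 tcp [668.9  37.5 179.8] xax [-0.998  0.062 -0.007] yax [ 0.062  0.998 -0.002] zax [ 0.007 -0.002 -1.   ] F [0.5 1.  1. ] op 26.1 q6 [ 0.01  0.28  1.23 -0.    1.62 -1.5 ]
turn [-0.1   0.38 -0.98] | shift before turn [ 218.5 -130.4    8.5] | after turn [ 220.6 -126.7    9.8]
```

View pics/w6.png

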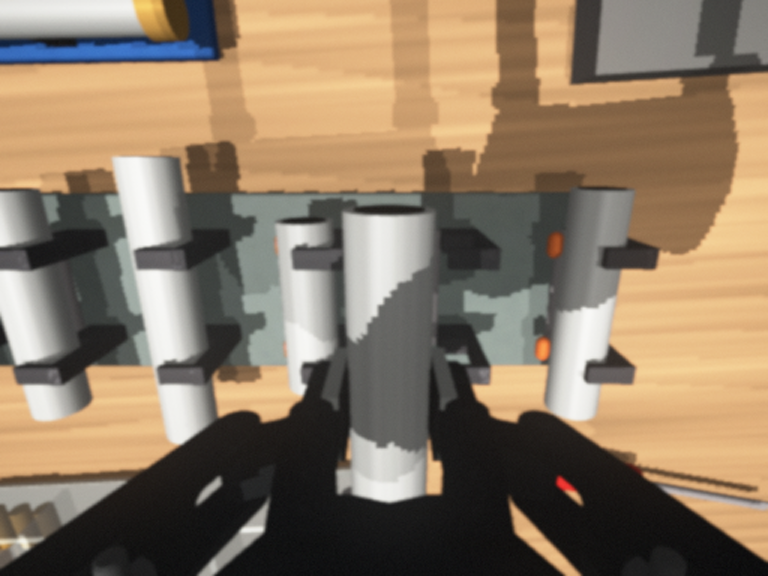

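```bash
python3 -m inch '[[[36,-21,1,0,0,-0.9],[36,-21,1,0,0,0],[36,-21,1,0,0,0],[36,-21,1,0,0,0],[36,-21,2,0,0,0],[25,-16,2,0,0,0],[0,0,0,0,0,0],[0,0,0,0,0,0]]]';  python3 -c "
from h import *
plan([444.5,-79.1,150],down(87.4))"
```

```text
time: 9.95
tool_pos: [445.7, -76.3, 151.7]
eef_rot: [0.023, 1.0, -0.001, -0.01]
wrist_force: [1.1, -0.4, -0.1]
opening: 0.309
t 9.95 tcp [445.7 -76.3 151.7] xax [-0.999  0.046  0.02 ] yax [ 0.046  0.999 -0.002] zax [-0.02  -0.002 -1.   ] F [ 1.1 -0.4 -0.1] op 26.4 q6 [-0.24 -0.28  1.85 -0.01  1.59 -1.77]
turn [-0.14 -1.14 -0.02] | shift before turn [ 1.  -2.8  1.7] | after turn [ 1.  -2.8  1.7]
```

```bash
python3 -m inch '[[[1,-3,1,0,-1.1,0],[0,0,20,0,0,0],[0,0,15,0,0,0],[0,0,0,0,0,0]]]';  python3 -c "
from h import *
plan([444.5,-79.1,97],down(87.4))
s=env.snapshot('wrist'); save(s,'w7.png')"
```

```text
time: 10.35
tool_pos: [446.5, -78.5, 113.4]
eef_rot: [0.022, 1.0, -0.001, 0.001]
wrist_force: [-0.8, 0.1, -0.3]
opening: 0.303
t 10.35 tcp [446.5 -78.5 113.4] xax [-0.999  0.043 -0.002] yax [ 0.043  0.999 -0.002] zax [ 0.002 -0.002 -1.   ] F [-0.8  0.1 -0.3] op 25.9 q6 [-0.25 -0.27  1.91 -0.    1.5  -1.78]
turn [-0.12  0.12  0.13] | shift before turn [ 2.  -0.7 16.4] | after turn [ 2.  -0.7 16.4]
```

View pics/w7.png

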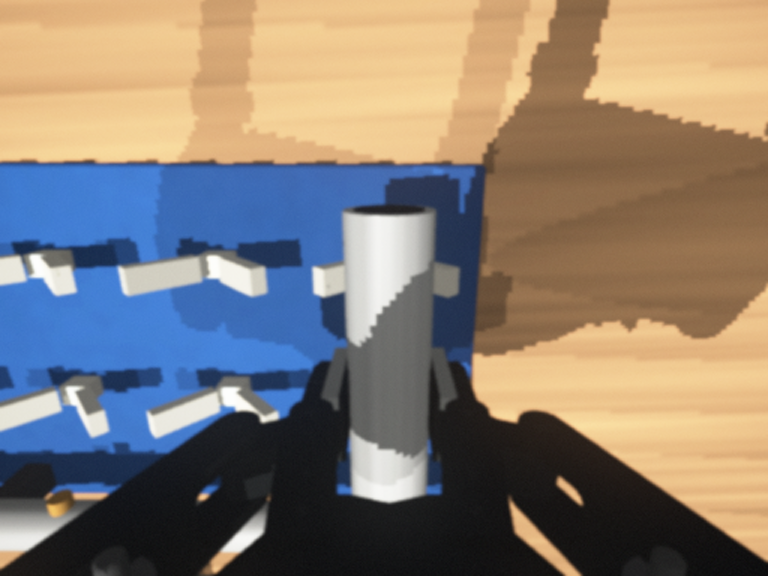

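```bash
python3 -m inch '[[[1,-1,8,0,0,0],[1,0,6,0,0,0],[0,0,3,0,0,0]]]';  python3 -c "
from h import *
plan([444.5,-79.1,97],down(87.4))"
```

```text
time: 10.7
tool_pos: [446.5, -79.4, 98.4]
eef_rot: [0.021, 1.0, -0.001, 0.003]
wrist_force: [-0.1, -0.1, -1.7]
opening: 0.307
t 10.7 tcp [446.5 -79.4  98.4] xax [-0.999  0.042 -0.007] yax [ 0.042  0.999 -0.003] zax [ 0.006 -0.003 -1.   ] F [-0.1 -0.1 -1.7] op 26.3 q6 [-0.25 -0.26  1.93 -0.    1.47 -1.78]
turn [-0.16  0.38  0.21] | shift before turn [2.  0.2 1.4] | after turn [2.  0.2 1.4]
```

```bash
python3 -m inch '[[[0,0,3,0,0,0],[0,0,2,0,0,0]]]'; python3 -m inch '[[[0,0,2,0,0,0],[0,0,2,0,0,0]]]'; 
```

```text
time: 10.9
tool_pos: [446.8, -79.7, 95.9]
eef_rot: [0.021, 1.0, -0.002, 0.004]
wrist_force: [-9.9, 2.2, 18.8]
opening: 0.307
time: 11.1
tool_pos: [446.7, -79.7, 96.0]
eef_rot: [0.021, 1.0, -0.002, 0.004]
wrist_force: [-8.0, 1.1, 11.1]
opening: 0.304
```

Seated (contact ~11–19 N). Release.

```bash
python3 -m inch '[[[0,0,0,0,0,0],[0,0,0,0,0,0],[0,0,0,0,0,0]]]' 46; python3 -m inch '[[[0,0,-10,0,0,0],[0,0,-30,0,0,0],[0,0,-35,0,0,0],[0,0,-15,0,0,0],[0,0,0,0,0,0]]]'; python3 -c "
from h import *
plan([675,139.5,185],down(86.6))
s=env.snapshot('wrist'); save(s,'w8.png')"
```

```text
time: 11.4
tool_pos: [447.5, -79.9, 97.4]
eef_rot: [0.021, 1.0, -0.002, 0.005]
wrist_force: [0.5, -0.1, 0.3]
opening: 0.537
time: 11.9
tool_pos: [446.0, -79.4, 191.3]
eef_rot: [0.021, 1.0, -0.002, 0.004]
wrist_force: [-0.4, 0.2, -0.6]
opening: 0.536
t 11.9 tcp [446.  -79.4 191.3] xax [-0.999  0.043 -0.008] yax [ 0.043  0.999 -0.004] zax [ 0.008 -0.004 -1.   ] F [-0.4  0.2 -0.6] op 45.8 q6 [-0.25 -0.31  1.81 -0.    1.64 -1.78]
turn [-0.2   0.49  0.95] | shift before turn [-219.4  228.5    7.3] | after turn [-215.7  232.1    6.3]
```

View pics/w8.png

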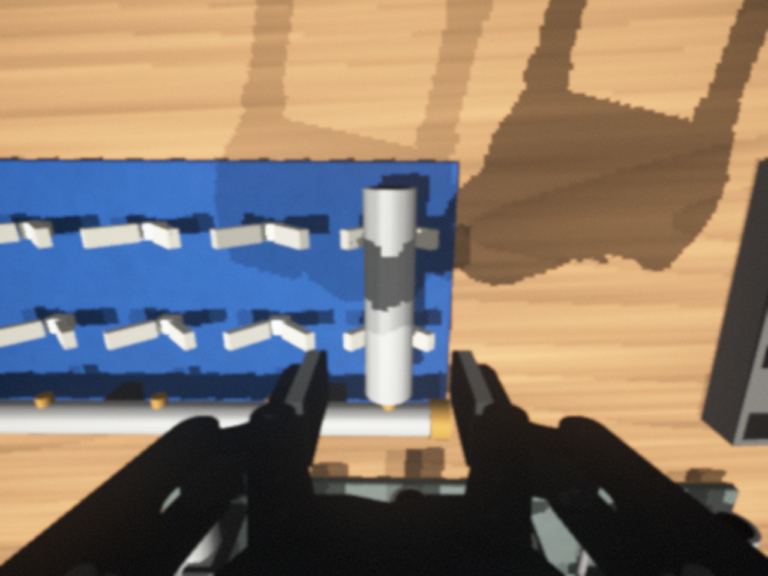

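```bash
python3 -c "
from h import *
s=env.snapshot('wrist')
print(unproj(s,np.array([390,187])/1.5,54),unproj(s,np.array([388,405])/1.5,40))"; python3 -m inch '[[[-33,35,0,0,0.5,0.9],[-33,35,0,0,0,0],[-33,35,0,0,0,0],[-33,35,0,0,0,0],[-33,35,0,0,0,0],[-30,35,0,0,0,0],[0,0,0,0,0,0],[0,0,0,0,0,0]]]';  python3 -c "
from h import *
plan([673.8,139.5,160],down(86.6))"
```

```text
[384.05794115 -76.65398445  54.        ] [514.74610355 -83.21422066  40.        ]
time: 12.8
tool_pos: [655.0, 125.7, 166.3]
eef_rot: [0.032, 0.999, -0.004, -0.014]
wrist_force: [0.4, -0.3, 0.5]
opening: 0.536
t 12.8 tcp [655.  125.7 166.3] xax [-0.998  0.064  0.028] yax [ 0.064  0.998 -0.008] zax [-0.028 -0.007 -1.   ] F [ 0.4 -0.3  0.5] op 45.8 q6 [ 0.14  0.31  1.23 -0.    1.63 -1.37]
turn [-0.48 -1.6  -0.26] | shift before turn [-18.   15.    5.7] | after turn [-17.9  14.9   6.3]
```

```bash
python3 -m inch '[[[-18,15,5,-0.4,-1.6,-0.2],[0,0,0,0,0,0],[0,0,0,0,0,0]]]';  python3 -c "
from h import *
plan([673.5,139.5,150],down(86.6))
s=env.snapshot('wrist'); save(s,'w9.png')"
```

```text
time: 13.1
tool_pos: [671.7, 137.5, 157.3]
eef_rot: [0.031, 1.0, -0.002, -0.003]
wrist_force: [0.2, -0.1, 0.2]
opening: 0.538
t 13.1 tcp [671.7 137.5 157.3] xax [-0.998  0.062  0.005] yax [ 0.062  0.998 -0.003] zax [-0.005 -0.003 -1.   ] F [ 0.2 -0.1  0.2] op 46.0 q6 [ 0.15  0.34  1.2  -0.    1.6  -1.36]
turn [-0.2  -0.3  -0.14] | shift before turn [-1.7  2.2  7.3] | after turn [-1.6  2.1  7.3]
```

View pics/w9.png

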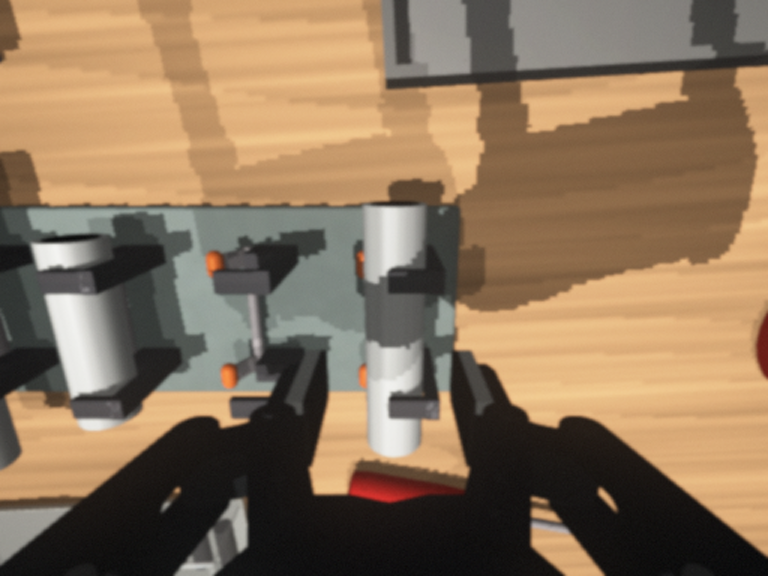

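```bash
python3 -m inch '[[[-1,2,7,0,-0.3,0],[0,0,28,0,0,0],[0,1,26,0,0,0],[0,0,0,0,0,0]]]';  python3 -c "
from h import *
plan([673.5,139.5,97],down(86.6))"
```

```text
time: 13.55
tool_pos: [672.1, 137.5, 97.5]
eef_rot: [0.033, 0.999, -0.001, 0.003]
wrist_force: [-1.4, -0.1, -0.5]
opening: 0.538
t 13.55 tcp [672.1 137.5  97.5] xax [-0.998  0.065 -0.005] yax [ 0.065  0.998 -0.003] zax [ 0.005 -0.003 -1.   ] F [-1.4 -0.1 -0.5] op 45.9 q6 [ 0.15  0.37  1.28 -0.    1.49 -1.35]
turn [-0.16  0.29 -0.34] | shift before turn [-1.2  2.   0.5] | after turn [-1.2  2.   0.5]
```

```bash
python3 -m inch '[[[-1,2,1,0,0.3,-0.3],[0,0,1,0,0,0],[0,0,1,0,0,0],[0,0,1,0,0,0],[0,0,1,0,0,0],[0,0,1,0,0,0],[0,0,1,0,0,0]]]' 20 60; python3 -m inch '[[[0,-7,1,0,0,0],[0,-7,1,0,0,0],[0,-7,1,0,0,0],[0,-7,1,0,0,0]]]';  python3 -c "
from h import *
st()
s=env.snapshot('wrist'); save(s,'w10.png')"
```

```text
time: 14.25
tool_pos: [674.8, 139.0, 97.1]
eef_rot: [0.03, 1.0, -0.001, 0.003]
wrist_force: [-3.5, 0.0, 5.8]
opening: 0.31
time: 14.65
tool_pos: [673.6, 111.3, 94.1]
eef_rot: [0.029, 1.0, 0.001, 0.005]
wrist_force: [0.2, 1.5, 2.2]
opening: 0.308
t 14.65 tcp [673.6 111.3  94.1] xax [-0.998  0.058 -0.01 ] yax [0.058 0.998 0.002] zax [ 0.01   0.001 -1.   ] F [0.2 1.5 2.2] op 26.3 q6 [ 0.11  0.36  1.3   0.    1.48 -1.4 ]
```

View pics/w10.png

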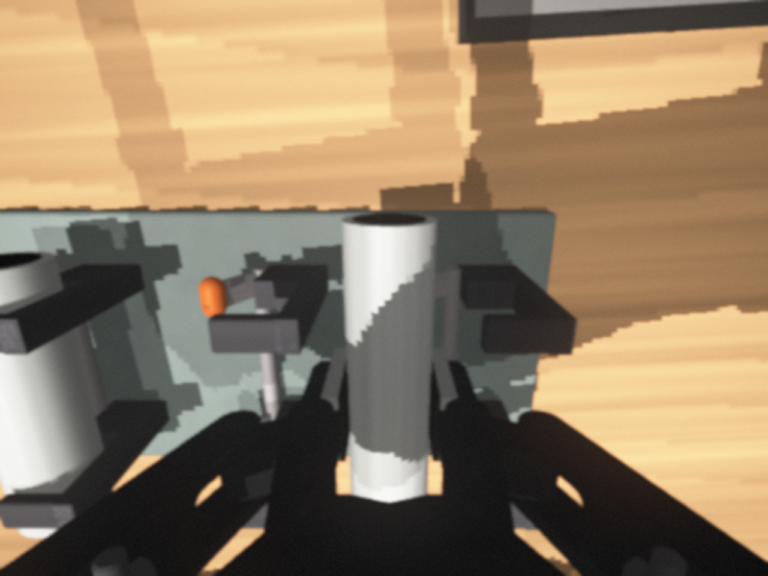

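```bash
python3 -m inch '[[[0,2,-10,0,0,0],[0,0,-25,0,0,0],[0,0,-25,0,0,0],[0,0,-20,0,0,0],[0,0,0,0,0,-0.9]]]';  python3 -c "
from h import *
plan([438,-149,150],down(87.4))"
```

```text
time: 15.2
tool_pos: [671.9, 108.8, 174.8]
eef_rot: [0.023, 1.0, -0.002, 0.002]
wrist_force: [0.2, 0.8, -0.2]
opening: 0.309
t 15.2 tcp [671.9 108.8 174.8] xax [-0.999  0.046 -0.003] yax [ 0.046  0.999 -0.004] zax [ 0.003 -0.004 -1.   ] F [ 0.2  0.8 -0.2] op 26.4 q6 [ 0.11  0.32  1.2  -0.    1.62 -1.41]
turn [-0.23  0.19 -0.06] | shift before turn [ 221.8 -268.3   25.1] | after turn [ 222.  -268.2   24.8]
```

```bash
python3 -m inch '[[[31,-37,0,0,0,0],[31,-37,0,0,0,0],[31,-37,0,0,0,0],[31,-37,0,0,0,0],[31,-37,0,0,0,0],[31,-37,0,0,0,0],[28,-34,0,0,0,0],[0,0,0,0,0,0],[0,0,0,0,0,0]]]';  python3 -c "
from h import *
plan([438,-149,145],down(87.4))"
```

```text
time: 16.1
tool_pos: [435.8, -145.1, 161.7]
eef_rot: [0.02, 1.0, -0.003, -0.007]
wrist_force: [0.1, 0.1, -0.9]
opening: 0.311
t 16.1 tcp [ 435.8 -145.1  161.7] xax [-0.999  0.039  0.014] yax [ 0.039  0.999 -0.007] zax [-0.014 -0.006 -1.   ] F [ 0.1  0.1 -0.9] op 26.6 q6 [-0.39 -0.27  1.82 -0.01  1.6  -1.92]
turn [-0.38 -0.8   0.36] | shift before turn [-2.6 -3.7 16.7] | after turn [-2.4 -3.8 16.7]
```

```bash
python3 -m inch '[[[-2,-4,17,-0.4,-0.8,0.4],[0,0,20,0,0,0],[0,0,12,0,0,0],[0,0,0,0,0,0]]]';  python3 -c "
from h import *
plan([438,-149,97],down(87.4))
s=env.snapshot('wrist'); save(s,'w11.png')"
```

```text
time: 16.5
tool_pos: [438.8, -147.2, 109.6]
eef_rot: [0.021, 1.0, 0.001, -0.0]
wrist_force: [0.8, -0.4, -1.1]
opening: 0.308
t 16.5 tcp [ 438.8 -147.2  109.6] xax [-0.999  0.042  0.   ] yax [0.042 0.999 0.001] zax [-0.     0.001 -1.   ] F [ 0.8 -0.4 -1.1] op 26.3 q6 [-0.4  -0.24  1.89  0.    1.49 -1.93]
turn [ 0.08 -0.03  0.19] | shift before turn [ 0.7 -1.8 12.6] | after turn [ 0.7 -1.8 12.6]
```

View pics/w11.png

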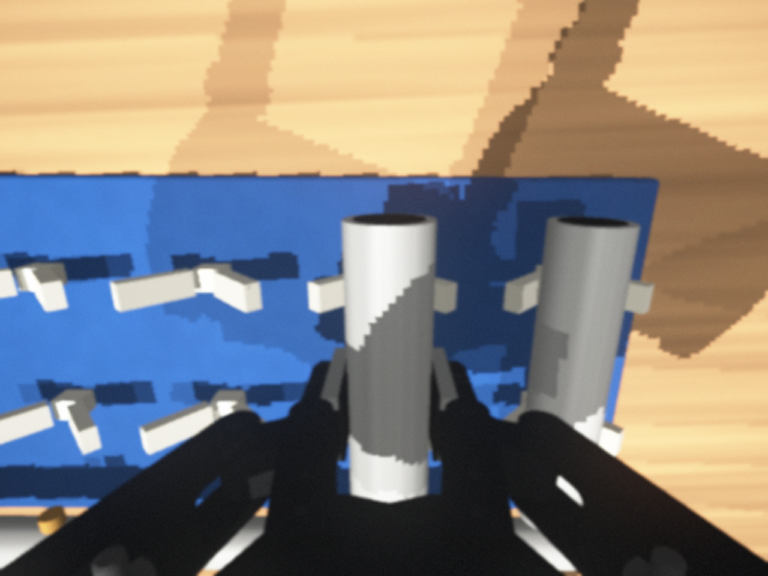

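```bash
python3 -m inch '[[[0,-2,8,0,0,0],[0,0,6,0,0,0],[0,0,4,0,0,0],[0,0,2,0,0,0],[0,0,2,0,0,0]]]'; python3 -m inch '[[[0,0,0,0,0,0],[0,0,0,0,0,0],[0,0,0,0,0,0]]]' 46;  python3 -m inch '[[[0,0,-10,0,0,0],[0,0,-30,0,0,0],[0,0,-35,0,0,0],[0,0,-15,0,0,0],[0,0,0,0,0,0.8]]]';python3 -c "
from h import *
plan([658,-148.5,170],down(86.6))
s=env.snapshot('wrist'); save(s,'w12.png')"
```

```text
time: 17.05
tool_pos: [441.0, -149.6, 93.0]
eef_rot: [0.02, 1.0, -0.001, 0.002]
wrist_force: [-7.5, 4.0, 13.8]
opening: 0.31
time: 17.35
tool_pos: [441.8, -150.0, 94.5]
eef_rot: [0.02, 1.0, -0.001, 0.004]
wrist_force: [-0.6, -1.2, -0.8]
opening: 0.54
time: 17.85
tool_pos: [440.6, -149.5, 188.5]
eef_rot: [0.028, 1.0, -0.001, 0.003]
wrist_force: [0.2, -0.7, -0.1]
opening: 0.536
t 17.85 tcp [ 440.6 -149.5  188.5] xax [-0.998  0.055 -0.006] yax [ 0.055  0.998 -0.002] zax [ 0.006 -0.002 -1.   ] F [ 0.2 -0.7 -0.1] op 45.8 q6 [-0.4  -0.28  1.78  0.    1.63 -1.92]
turn [-0.1   0.32  0.24] | shift before turn [-216.9   13.    19.7] | after turn [-217.    13.9   18.5]
```

View pics/w12.png

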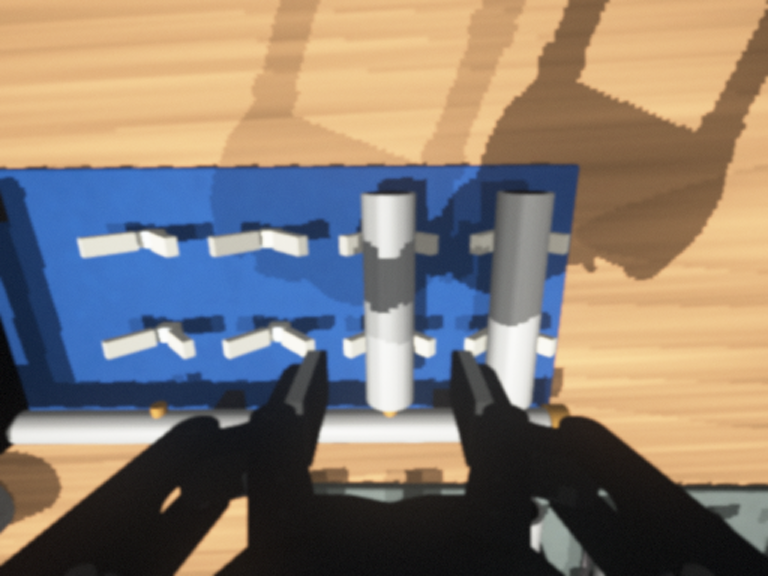

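```bash
python3 -m inch '[[[-36,2,0,0,0.3,0.2],[-36,2,0,0,0,0],[-36,2,0,0,0,0],[-36,2,0,0,0,0],[-36,3,0,0,0,0],[-30,3,0,0,0,0],[0,0,0,0,0,0],[0,0,0,0,0,0]]]';python3 -c "
from h import *
plan([657,-148.1,155],down(86.6))"
```

```text
time: 18.7
tool_pos: [654.2, -146.9, 171.5]
eef_rot: [0.032, 0.999, 0.001, -0.009]
wrist_force: [-0.1, -0.5, 0.1]
opening: 0.54
t 18.7 tcp [ 654.2 -146.9  171.5] xax [-0.998  0.064  0.019] yax [0.064 0.998 0.002] zax [-0.019  0.003 -1.   ] F [-0.1 -0.5  0.1] op 46.1 q6 [-0.27  0.31  1.22 -0.    1.63 -1.78]
turn [ 0.12 -1.07 -0.25] | shift before turn [-3.1 -1.1 16.5] | after turn [-2.8 -1.1 16.5]
```

```bash
python3 -m inch '[[[-3,-1,16,0,-1.1,-0.2],[0,0,0,0,0,0],[0,0,0,0,0,0]]]';python3 -c "
from h import *
plan([657,-148.1,155],down(86.6))
s=env.snapshot('wrist'); save(s,'w13.png')"
```

```text
time: 19.0
tool_pos: [654.0, -148.1, 154.1]
eef_rot: [0.031, 1.0, 0.001, -0.001]
wrist_force: [-0.1, -0.5, 0.5]
opening: 0.537
t 19.0 tcp [ 654.  -148.1  154.1] xax [-0.998  0.061  0.003] yax [0.061 0.998 0.002] zax [-0.003  0.002 -1.   ] F [-0.1 -0.5  0.5] op 45.9 q6 [-0.27  0.3   1.26  0.    1.58 -1.78]
turn [ 0.13 -0.16 -0.11] | shift before turn [-3.   0.2 -1. ] | after turn [-3.   0.2 -0.9]
```

View pics/w13.png

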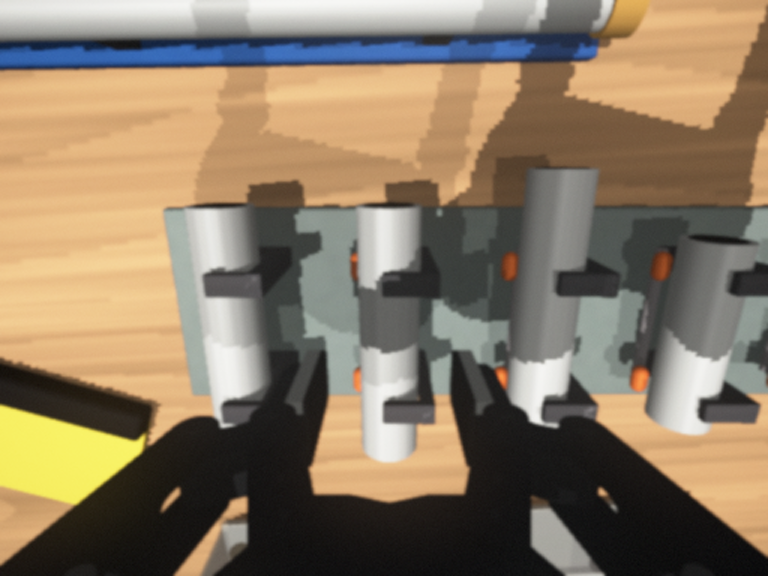

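```bash
python3 -m inch '[[[-2,0,8,0,-0.2,0],[0,0,26,0,0,0],[0,0,24,0,0,0],[0,0,0,0,0,0]]]';  python3 -c "
from h import *
plan([656.5,-148.1,97],down(86.6))"
```

```text
time: 19.45
tool_pos: [656.3, -148.8, 98.2]
eef_rot: [0.031, 1.0, 0.0, 0.003]
wrist_force: [-0.7, 0.6, 0.5]
opening: 0.534
t 19.45 tcp [ 656.3 -148.8   98.2] xax [-0.998  0.062 -0.007] yax [0.062 0.998 0.001] zax [ 0.007  0.    -1.   ] F [-0.7  0.6  0.5] op 45.6 q6 [-0.27  0.33  1.32  0.    1.48 -1.78]
turn [ 0.05  0.4  -0.17] | shift before turn [-0.1  0.7  1.2] | after turn [-0.1  0.7  1.2]
```

```bash
python3 -m inch '[[[0,1,1,0,0.3,-0.1],[0,0,1,0,0,0],[0,0,1,0,0,0],[0,0,1,0,0,0],[0,0,1,0,0,0],[0,0,1,0,0,0],[0,0,1,0,0,0]]]' 20 60; python3 -m inch '[[[0,-6,1,0,0,0],[0,-6,1,0,0,0],[0,-6,1,0,0,0],[0,-5,1,0,0,0],[0,0,1,0,0,0]]]';  python3 -c "
from h import *
st()
s=env.snapshot('wrist'); save(s,'w14.png')"
```

```text
time: 20.15
tool_pos: [658.1, -148.1, 97.8]
eef_rot: [0.03, 1.0, -0.0, 0.004]
wrist_force: [-3.8, 1.0, 4.8]
opening: 0.307
time: 20.65
tool_pos: [657.5, -171.8, 93.6]
eef_rot: [0.03, 1.0, 0.0, 0.005]
wrist_force: [-1.0, -0.8, 4.2]
opening: 0.306
t 20.65 tcp [ 657.5 -171.8   93.6] xax [-0.998  0.06  -0.011] yax [0.06  0.998 0.001] zax [ 0.011  0.    -1.   ] F [-1.  -0.8  4.2] op 26.1 q6 [-0.31  0.35  1.31  0.    1.47 -1.82]
```

View pics/w14.png

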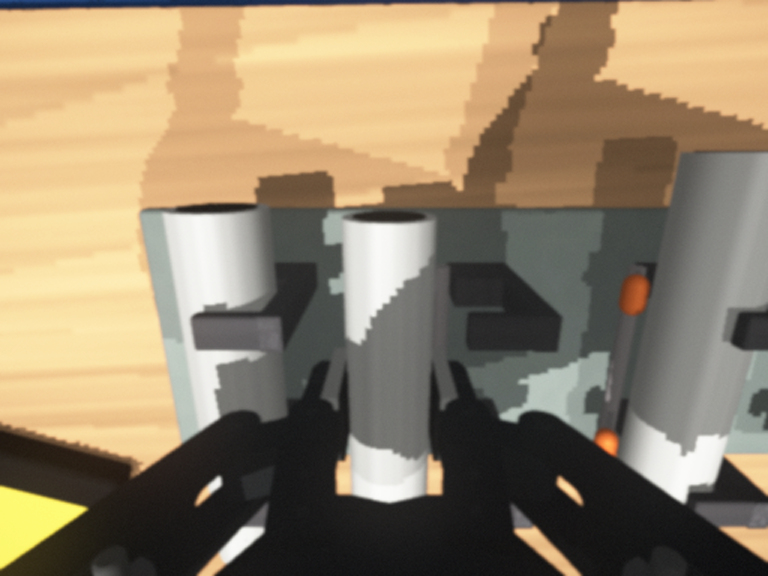

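```bash
python3 -m inch '[[[0,1,-10,0,0,0],[0,0,-25,0,0,0],[0,0,-25,0,0,0],[0,0,-20,0,0,0],[0,0,0,0,0,-0.8]]]';  python3 -c "
from h import *
plan([435,-219,150],down(87.4))"
```

```text
time: 21.2
tool_pos: [655.6, -171.5, 174.8]
eef_rot: [0.023, 1.0, -0.0, 0.003]
wrist_force: [0.4, 0.6, -0.6]
opening: 0.31
t 21.2 tcp [ 655.6 -171.5  174.8] xax [-0.999  0.046 -0.006] yax [ 0.046  0.999 -0.001] zax [ 0.006 -0.001 -1.   ] F [ 0.4  0.6 -0.6] op 26.5 q6 [-0.31  0.31  1.22  0.    1.61 -1.83]
turn [-0.03  0.36 -0.05] | shift before turn [218.3 -57.6  23.5] | after turn [218.2 -57.4  24.8]
```

```bash
python3 -m inch '[[[36,-9,0,0,0.3,0],[36,-9,0,0,0,0],[36,-9,0,0,0,0],[36,-9,0,0,0,0],[36,-10,0,0,0,0],[30,-9,0,0,0,0],[0,0,0,0,0,0],[0,0,0,0,0,0]]]';  python3 -c "
from h import *
plan([435,-219,145],down(87.4))"
```

```text
time: 22.0
tool_pos: [433.4, -217.2, 162.6]
eef_rot: [0.02, 1.0, 0.001, -0.006]
wrist_force: [0.0, 0.7, -0.3]
opening: 0.309
t 22.0 tcp [ 433.4 -217.2  162.6] xax [-0.999  0.04   0.012] yax [0.04  0.999 0.002] zax [-0.012  0.002 -1.   ] F [ 0.   0.7 -0.3] op 26.4 q6 [-0.53 -0.2   1.76 -0.    1.59 -2.06]
turn [ 0.1  -0.7   0.33] | shift before turn [-1.9 -1.8 17.6] | after turn [-1.7 -1.8 17.6]
```

```bash
python3 -m inch '[[[-2,-2,17,0.1,-0.7,0.3],[0,0,20,0,0,0],[0,0,12,0,0,0],[0,0,0,0,0,0]]]';  python3 -c "
from h import *
plan([435.5,-219,97],down(87.4))
s=env.snapshot('wrist'); save(s,'w15.png')"
```

```text
time: 22.4
tool_pos: [437.5, -218.5, 110.8]
eef_rot: [0.021, 1.0, 0.0, 0.0]
wrist_force: [-1.2, 0.6, -0.6]
opening: 0.305
t 22.4 tcp [ 437.5 -218.5  110.8] xax [-0.999  0.042 -0.001] yax [0.042 0.999 0.   ] zax [ 0.001  0.    -1.   ] F [-1.2  0.6 -0.6] op 26.0 q6 [-0.53 -0.16  1.82  0.    1.48 -2.06]
turn [0.01 0.05 0.19] | shift before turn [ 2.  -0.6 13.8] | after turn [ 2.  -0.6 13.8]
```

View pics/w15.png

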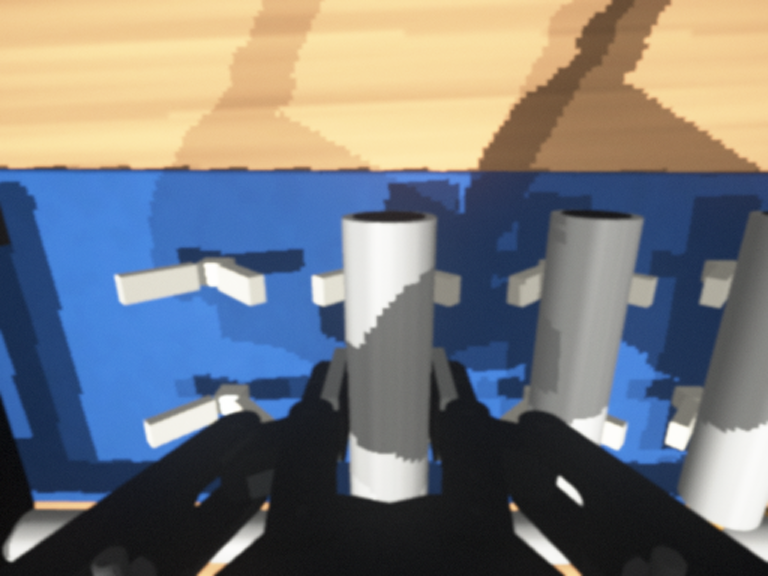

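```bash
python3 -m inch '[[[1,-1,8,0,0,0],[1,0,6,0,0,0],[0,0,4,0,0,0],[0,0,2,0,0,0],[0,0,2,0,0,0]]]'; python3 -m inch '[[[0,0,0,0,0,0],[0,0,0,0,0,0],[0,0,0,0,0,0]]]' 46;  python3 -m inch '[[[0,0,-10,0,0,0],[0,0,-30,0,0,0],[0,0,-35,0,0,0],[0,0,-15,0,0,0],[0,0,0,0,0,0.8]]]';python3 -c "
from h import *
plan([652.4,-219.8,155],down(86.6))
s=env.snapshot('wrist'); save(s,'w16.png')"
```

```text
time: 22.95
tool_pos: [437.6, -219.8, 93.8]
eef_rot: [0.02, 1.0, -0.001, 0.003]
wrist_force: [-7.5, 5.5, 15.1]
opening: 0.308
time: 23.25
tool_pos: [438.2, -220.2, 95.3]
eef_rot: [0.02, 1.0, -0.002, 0.004]
wrist_force: [0.5, 0.3, -0.4]
opening: 0.54
time: 23.75
tool_pos: [436.9, -219.8, 189.4]
eef_rot: [0.028, 1.0, -0.001, 0.003]
wrist_force: [0.6, -0.1, 0.6]
opening: 0.535
t 23.75 tcp [ 436.9 -219.8  189.4] xax [-0.998  0.056 -0.007] yax [ 0.056  0.998 -0.002] zax [ 0.006 -0.003 -1.   ] F [ 0.6 -0.1  0.6] op 45.7 q6 [-0.54 -0.21  1.72  0.    1.62 -2.05]
turn [-0.13  0.38  0.2 ] | shift before turn [-215.    12.    35.8] | after turn [-215.2   12.7   34.4]
```

View pics/w16.png

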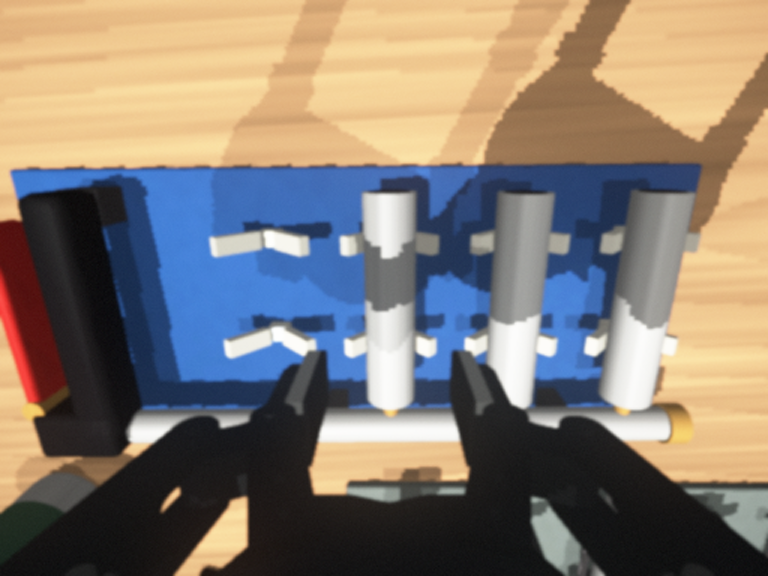

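```bash
python3 -m inch '[[[-36,2,0,0,0.3,0.2],[-36,2,0,0,0,0],[-36,2,0,0,0,0],[-36,2,3,0,0,0],[-36,3,8,0,0,0],[-30,3,8,0,0,0],[0,0,0,0,0,0],[0,0,0,0,0,0]]]';python3 -c "
from h import *
plan([652.4,-219.8,155],down(86.6))"
```

```text
time: 24.6
tool_pos: [650.7, -217.2, 153.4]
eef_rot: [0.033, 0.999, 0.002, -0.008]
wrist_force: [-0.7, -0.1, -0.3]
opening: 0.536
t 24.6 tcp [ 650.7 -217.2  153.4] xax [-0.998  0.065  0.016] yax [0.065 0.998 0.003] zax [-0.016  0.004 -1.   ] F [-0.7 -0.1 -0.3] op 45.8 q6 [-0.37  0.35  1.2  -0.    1.61 -1.88]
turn [ 0.17 -0.94 -0.33] | shift before turn [-1.8 -2.5 -1.6] | after turn [-1.8 -2.5 -1.6]
```

```bash
python3 -m inch '[[[-2,-2.5,0,0.2,-0.9,-0.3],[0,0,0,0,0,0]]]';python3 -c "
from h import *
plan([652.4,-219.8,155],down(86.6))
s=env.snapshot('wrist'); save(s,'w17.png')"
```

```text
time: 24.8
tool_pos: [651.1, -220.1, 152.3]
eef_rot: [0.03, 1.0, -0.0, -0.001]
wrist_force: [0.3, 0.4, 1.2]
opening: 0.538
t 24.8 tcp [ 651.1 -220.1  152.3] xax [-0.998  0.06   0.002] yax [ 0.06   0.998 -0.   ] zax [-0.002 -0.    -1.   ] F [0.3 0.4 1.2] op 46.0 q6 [-0.38  0.35  1.21 -0.    1.59 -1.89]
turn [-0.02 -0.11 -0.04] | shift before turn [-1.3  0.4 -2.7] | after turn [-1.3  0.4 -2.7]
```

View pics/w17.png

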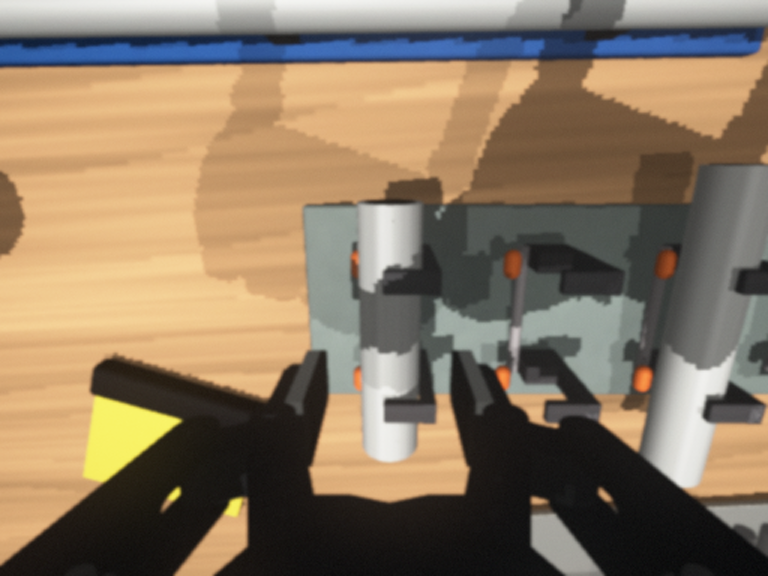

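Centred. Descend and grip as before.

```bash
python3 -m inch '[[[-2,0.5,6,0,-0.1,0],[0,0.5,26,0,0,0],[0,0,24,0,0,0],[0,0,0,0,0.3,0]]]';  python3 -c "
from h import *
plan([652.5,-219.9,97],down(86.6))"
```

```text
time: 25.25
tool_pos: [652.6, -220.4, 99.6]
eef_rot: [0.031, 1.0, -0.001, 0.001]
wrist_force: [-1.1, 1.0, -0.2]
opening: 0.538
t 25.25 tcp [ 652.6 -220.4   99.6] xax [-0.998  0.062 -0.002] yax [ 0.062  0.998 -0.003] zax [ 0.002 -0.003 -1.   ] F [-1.1  1.  -0.2] op 46.0 q6 [-0.37  0.38  1.26 -0.    1.5  -1.88]
turn [-0.16  0.11 -0.17] | shift before turn [0.1 0.5 2.6] | after turn [0.1 0.5 2.6]
```

```bash
python3 -m inch '[[[0,0.5,2,0,0,-0.1],[0,0,1,0,0,0],[0,0,1,0,0,0],[0,0,1,0,0,0],[0,0,1,0,0,0],[0,0,1,0,0,0],[0,0,1,0,0,0]]]' 20 60; python3 -m inch '[[[0,-6,1,0,0,0],[0,-6,1,0,0,0],[0,-6,1,0,0,0],[0,-6,1,0,0,0],[0,0,1,0,0,0]]]';  python3 -c "
from h import *
st()
s=env.snapshot('wrist'); save(s,'w18.png')"
```

```text
time: 25.95
tool_pos: [654.1, -220.7, 98.2]
eef_rot: [0.03, 1.0, -0.003, 0.004]
wrist_force: [-3.3, 1.3, 5.7]
opening: 0.309
time: 26.45
tool_pos: [653.3, -245.9, 94.1]
eef_rot: [0.03, 1.0, -0.002, 0.006]
wrist_force: [-1.0, -1.9, 4.5]
opening: 0.309
t 26.45 tcp [ 653.3 -245.9   94.1] xax [-0.998  0.06  -0.011] yax [ 0.06   0.998 -0.004] zax [ 0.011 -0.005 -1.   ] F [-1.  -1.9  4.5] op 26.4 q6 [-0.41  0.4   1.25  0.    1.48 -1.92]
```

View pics/w18.png

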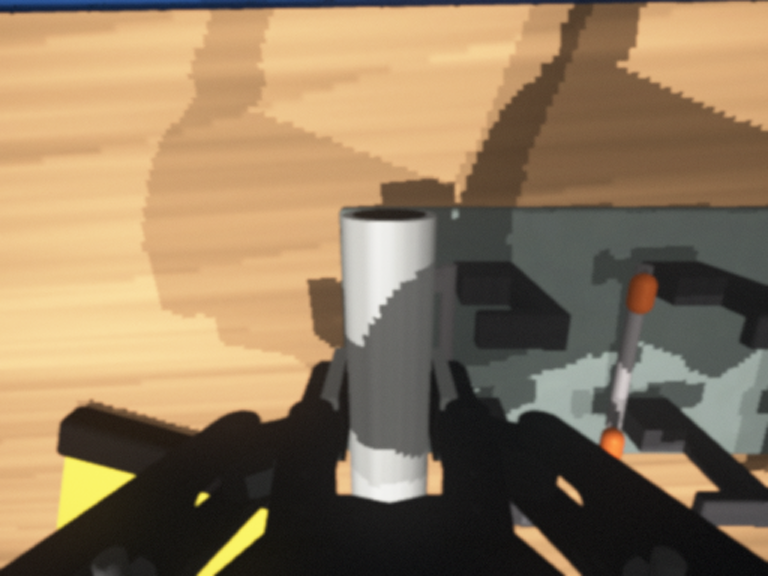

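```bash
python3 -m inch '[[[0,1,-10,0,0,0],[0,0,-25,0,0,0],[0,0,-25,0,0,0],[0,0,-20,0,0,0],[0,0,0,0,0.3,-0.8]]]';  python3 -c "
from h import *
plan([431.5,-288.9,150],down(87.4))"
```

```text
time: 27.0
tool_pos: [651.3, -244.9, 175.3]
eef_rot: [0.023, 1.0, -0.002, 0.001]
wrist_force: [-0.0, -0.4, 0.8]
opening: 0.309
t 27.0 tcp [ 651.3 -244.9  175.3] xax [-0.999  0.047 -0.001] yax [ 0.047  0.999 -0.005] zax [ 0.001 -0.005 -1.   ] F [-0.  -0.4  0.8] op 26.4 q6 [-0.41  0.36  1.15 -0.    1.63 -1.93]
turn [-0.26  0.07 -0.08] | shift before turn [217.5 -54.2  25.2] | after turn [217.5 -54.   25.3]
```

```bash
python3 -m inch '[[[36,-9,0,0,0,0],[36,-9,0,0,0,0],[36,-9,0,0,0,0],[36,-9,0,0,0,0],[36,-9,0,0,0,0],[29,-8,0,0,0,0],[0,0,0,0,0,0],[0,0,0,0,0,0]]]';  python3 -c "
from h import *
plan([431.5,-288.9,145],down(87.4))"
```

```text
time: 27.8
tool_pos: [430.8, -287.5, 162.9]
eef_rot: [0.02, 1.0, 0.001, -0.007]
wrist_force: [1.0, -0.1, -1.1]
opening: 0.307
t 27.8 tcp [ 430.8 -287.5  162.9] xax [-0.999  0.039  0.014] yax [0.039 0.999 0.001] zax [-0.014  0.002 -1.   ] F [ 1.  -0.1 -1.1] op 26.2 q6 [-0.65 -0.1   1.67 -0.01  1.58 -2.18]
turn [ 0.06 -0.8   0.34] | shift before turn [-1.  -1.4 17.8] | after turn [-0.8 -1.4 17.9]
```

```bash
python3 -m inch '[[[-1,-1.5,17,0,-0.8,0.3],[0,0,20,0,0,0],[0,0,12,0,0,0],[0,0,0,0,0,0]]]';  python3 -c "
from h import *
plan([432,-288.9,97],down(87.4))
s=env.snapshot('wrist'); save(s,'w19.png')"
```

```text
time: 28.2
tool_pos: [434.3, -288.0, 111.0]
eef_rot: [0.021, 1.0, 0.001, 0.0]
wrist_force: [-0.2, 0.1, -1.3]
opening: 0.31
t 28.2 tcp [ 434.3 -288.   111. ] xax [-0.999  0.041 -0.001] yax [0.041 0.999 0.002] zax [ 0.001  0.002 -1.   ] F [-0.2  0.1 -1.3] op 26.5 q6 [-0.65 -0.07  1.74  0.    1.48 -2.18]
turn [0.1  0.03 0.23] | shift before turn [ 2.2 -1.  14. ] | after turn [ 2.2 -1.  14. ]
```

View pics/w19.png

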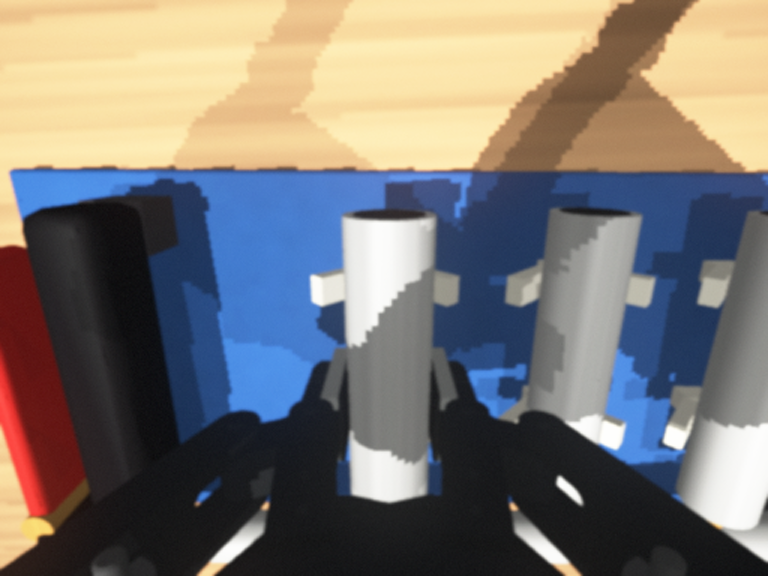

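```bash
python3 -m inch '[[[1,-1,8,0,0,0],[1,0,6,0,0,0],[0,0,4,0,0,0],[0,0,2,0,0,0],[0,0,2,0,0,0]]]'; python3 -m inch '[[[0,0,0,0,0,0],[0,0,0,0,0,0],[0,0,0,0,0,0]]]' 46;  python3 -m inch '[[[0,0,-10,0,0,0],[0,0,-30,0,0,0],[0,0,-35,0,0,0],[0,0,-15,0,0,0],[0,0,0,0,0,0]]]';python3 -c "
from h import *
plan([418.5,-392,175],down(87.4))
s=env.snapshot('wrist'); save(s,'w20.png')"
```

```text
time: 28.75
tool_pos: [434.2, -289.7, 94.2]
eef_rot: [0.02, 1.0, -0.001, 0.002]
wrist_force: [-6.7, 5.8, 14.1]
opening: 0.309
time: 29.05
tool_pos: [434.7, -290.2, 95.7]
eef_rot: [0.02, 1.0, -0.002, 0.004]
wrist_force: [0.2, -0.1, 0.3]
opening: 0.541
time: 29.55
tool_pos: [433.5, -289.6, 189.7]
eef_rot: [0.02, 1.0, -0.001, 0.003]
wrist_force: [0.6, 0.1, 0.0]
opening: 0.539
t 29.55 tcp [ 433.5 -289.6  189.7] xax [-0.999  0.041 -0.006] yax [ 0.041  0.999 -0.002] zax [ 0.006 -0.002 -1.   ] F [0.6 0.1 0. ] op 46.0 q6 [-0.66 -0.12  1.64  0.    1.61 -2.19]
turn [-0.1   0.33  0.26] | shift before turn [  10.9 -102.9   14.8] | after turn [  10.4 -103.    14.7]
```

View pics/w20.png

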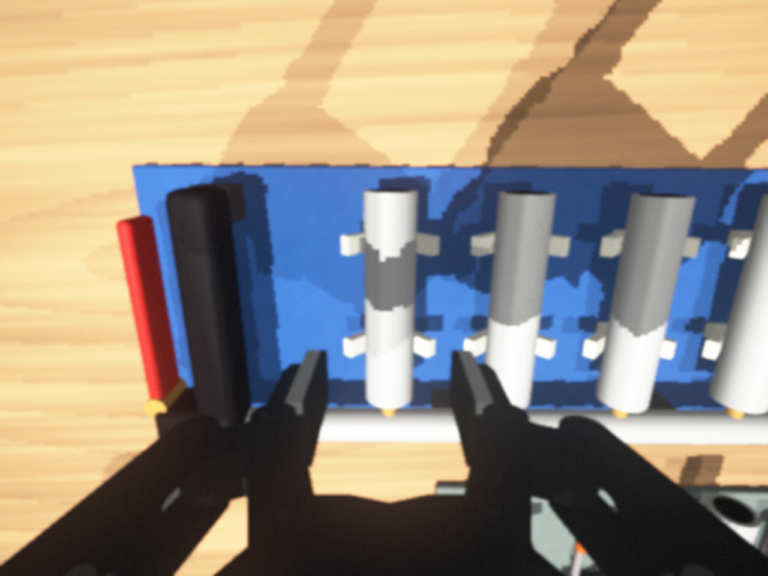

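```bash
python3 -m inch '[[[4,-34,4,0,0.3,0.2],[4,-34,4,0,0,0],[3,-33,4,0,0,0],[0,0,0,0,0,0],[0,0,0,0,0,0]]]' 74;python3 -c "
from h import *
plan([418.5,-392,175],down(87.4))
s=env.snapshot('wrist'); save(s,'w21.png')"
```

```text
time: 30.1
tool_pos: [416.8, -391.4, 170.5]
eef_rot: [0.021, 1.0, 0.002, -0.002]
wrist_force: [0.5, -0.1, -0.5]
opening: 0.864
t 30.1 tcp [ 416.8 -391.4  170.5] xax [-0.999  0.042  0.005] yax [0.042 0.999 0.004] zax [-0.005  0.004 -1.   ] F [ 0.5 -0.1 -0.5] op 73.8 q6 [-0.81  0.03  1.53 -0.    1.59 -2.34]
turn [ 0.24 -0.28  0.18] | shift before turn [-1.7 -0.6 -4.5] | after turn [-1.7 -0.6 -4.5]
```

View pics/w21.png

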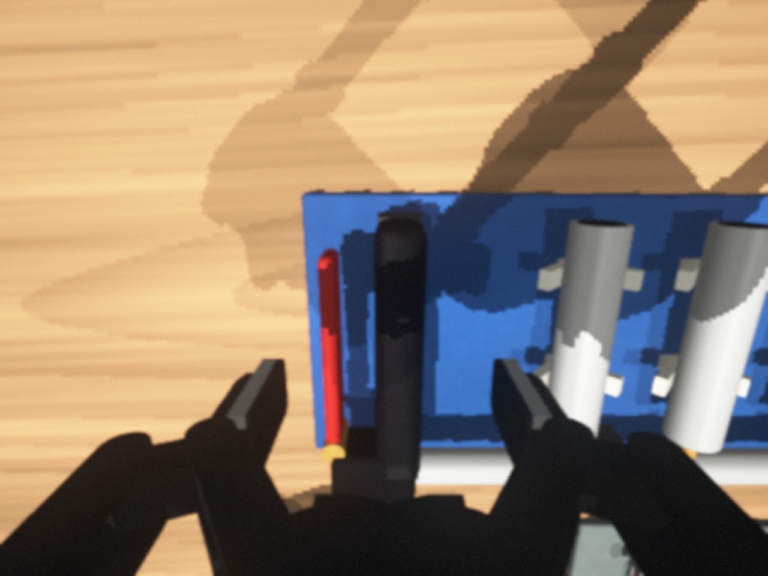

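```bash
python3 - <<'E'
from h import *
s=env.snapshot("wrist"); a=np.radians(-2.6)
def loc(p,z):
    w=unproj(s,np.array(p)/1.5,z); d=w[:2]-np.array([438,-184.]); return w.round(1),np.round([np.cos(a)*d[0]+np.sin(a)*d[1],-np.sin(a)*d[0]+np.cos(a)*d[1]],1)
for n,p,z in [("trig out",(321,300),57),("trig out2",(327,400),57),("trig in",(340,330),57),("bar -y",(377,330),60),("bar +y",(426,330),60),("trig near end",(328,252),57),("bar near end",(400,222),60)]: print(n,*loc(p,z))
E
```

```text
trig out [ 401.8 -421.7   57. ] [ -25.3 -239.1]
trig out2 [ 455.1 -423.4   57. ] [  27.9 -238.4]
trig in [ 417.3 -414.    57. ] [ -10.2 -230.7]
bar -y [ 416.8 -396.2   60. ] [ -11.6 -213. ]
bar +y [ 417.8 -373.2   60. ] [ -11.6 -189.9]
trig near end [ 379.2 -416.5   57. ] [ -48.2 -235. ]
bar near end [ 366.6 -383.8   60. ] [ -62.2 -202.8]
```

```bash
python3 -m inch '[[[-1,-0.5,25,0.2,-0.2,0],[0,0,28,0,0,0],[0,0,22,0,0,0],[0,0,0,0,0.2,0]]]'; python3 -c "
from h import *
plan([418.5,-392,95],down(87.4))"
```

```text
time: 30.6
tool_pos: [419.7, -387.6, 95.2]
eef_rot: [0.018, 1.0, -0.001, -0.001]
wrist_force: [-0.1, -0.3, -0.2]
opening: 0.861
t 30.6 tcp [ 419.7 -387.6   95.2] xax [-0.999  0.037  0.002] yax [ 0.037  0.999 -0.001] zax [-0.002 -0.001 -1.   ] F [-0.1 -0.3 -0.2] op 73.6 q6 [-0.8   0.08  1.62 -0.    1.45 -2.34]
turn [-0.07 -0.11  0.5 ] | shift before turn [ 1.  -4.4  0.2] | after turn [ 1.  -4.4  0.2]
```

```bash
python3 -m inch '[[[1,-4.5,0,0,0,0.5],[0,0,0.5,0,0,0]]]'; python3 -c "
from h import *
plan([418.5,-392,95],down(87.4))"; python3 -m inch '[[[0,0,0.5,0,0,0],[0,0,0.5,0,0,0],[0,0,0.5,0,0,0],[0,0,0.5,0,0,0],[0,0,0.5,0,0,0],[0,0,0.5,0,0,0]]]' 30 25; python3 -c "
from h import *
plan([418.5,-392,95],down(87.4))
s=env.snapshot('wrist'); save(s,'w22.png')"
```

```text
time: 30.8
tool_pos: [419.4, -391.4, 96.4]
eef_rot: [0.022, 1.0, -0.001, -0.001]
wrist_force: [0.1, 0.5, 0.8]
opening: 0.864
t 30.8 tcp [ 419.4 -391.4   96.4] xax [-0.999  0.044  0.001] yax [ 0.044  0.999 -0.002] zax [-0.001 -0.002 -1.   ] F [0.1 0.5 0.8] op 73.8 q6 [-0.81  0.08  1.61 -0.    1.45 -2.34]
turn [-0.12 -0.06  0.08] | shift before turn [ 0.8 -0.6  1.4] | after turn [ 0.8 -0.6  1.4]
time: 31.4
tool_pos: [420.2, -392.4, 100.3]
eef_rot: [0.022, 1.0, -0.003, 0.001]
wrist_force: [-1.5, 1.1, 3.2]
opening: 0.433
t 31.4 tcp [ 420.2 -392.4  100.3] xax [-0.999  0.044 -0.003] yax [ 0.044  0.999 -0.006] zax [ 0.003 -0.006 -1.   ] F [-1.5  1.1  3.2] op 37.0 q6 [-0.81  0.08  1.61 -0.    1.45 -2.34]
turn [-0.36  0.18  0.07] | shift before turn [1.7 0.4 5.3] | after turn [1.7 0.3 5.3]
```

View pics/w22.png

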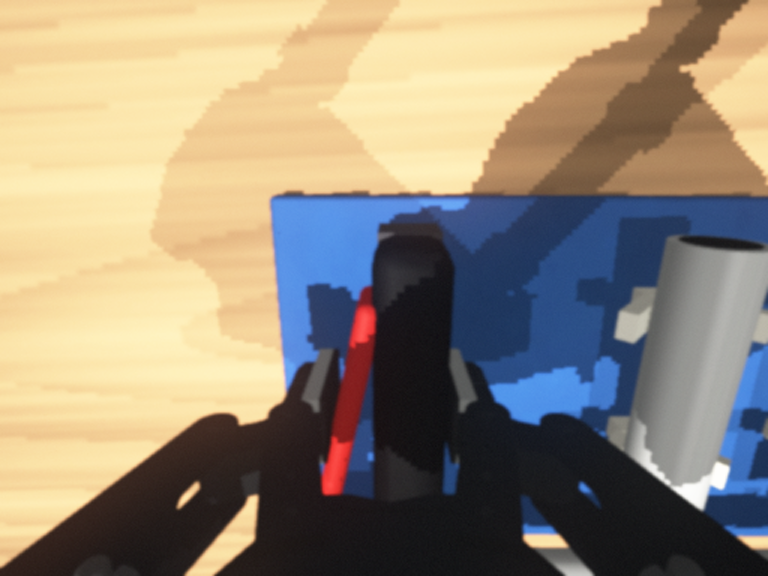

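```bash
Z='[0,0,0.8,0,0,0]'; python3 -m inch '[[[0,0,0.5,0,0,0],[0,0,0.5,0,0,0],[0,0,0.5,0,0,0],[0,0,0.5,0,0,0],[0,0,0.5,0,0,0],[0,0,0.5,0,0,0],[0,0,0.5,0,0,0],[0,0,0.5,0,0,0],[0,0,0.5,0,0,0],[0,0,0.5,0,0,0],[0,0,0.5,0,0,0],[0,0,0.5,0,0,0]]]'; python3 -m inch '[[[0,0,0.8,0,0,0],[0,0,0.8,0,0,0],[0,0,0.8,0,0,0],[0,0,0.8,0,0,0],[0,0,0.8,0,0,0],[0,0,0.8,0,0,0],[0,0,0.8,0,0,0],[0,0,0.8,0,0,0],[0,0,0.8,0,0,0],[0,0,0.8,0,0,0],[0,0,0.8,0,0,0],[0,0,0.8,0,0,0]]]'
```

```text
time: 32.65
tool_pos: [420.2, -392.4, 100.3]
eef_rot: [0.022, 1.0, -0.003, 0.002]
wrist_force: [-3.1, 2.5, 5.2]
opening: 0.434
time: 33.85
tool_pos: [420.1, -392.3, 100.3]
eef_rot: [0.022, 1.0, -0.004, 0.002]
wrist_force: [-4.9, 3.0, 6.9]
opening: 0.431
```

```bash
python3 -m inch '[[[0,0,0.5,0,0,0],[0,0,0.5,0,0,0],[0,0,0.5,0,0,0],[0,0,0.5,0,0,0],[0,0,0.5,0,0,0],[0,0,0.5,0,0,0]]]' 74; python3 -m inch '[[[0,0,-15,0,0,0],[0,0,-30,0,0,0],[0,0,-35,0,0,0],[0,0,-15,0,0,0],[0,0,0,0,0,0]]]'; python3 -c "
from h import *
st()
s=env.snapshot('wrist'); save(s,'w23.png')"
```

```text
time: 34.45
tool_pos: [420.5, -394.6, 96.4]
eef_rot: [0.023, 1.0, -0.006, 0.003]
wrist_force: [0.0, 0.0, 0.7]
opening: 0.867
time: 34.95
tool_pos: [419.8, -392.5, 197.7]
eef_rot: [0.022, 1.0, -0.006, 0.003]
wrist_force: [0.5, 0.0, -0.8]
opening: 0.866
t 34.95 tcp [ 419.8 -392.5  197.7] xax [-0.999  0.045 -0.007] yax [ 0.045  0.999 -0.012] zax [ 0.006 -0.012 -1.   ] F [ 0.5  0.  -0.8] op 73.9 q6 [-0.81  0.02  1.49 -0.    1.62 -2.34]
```

View pics/w23.png

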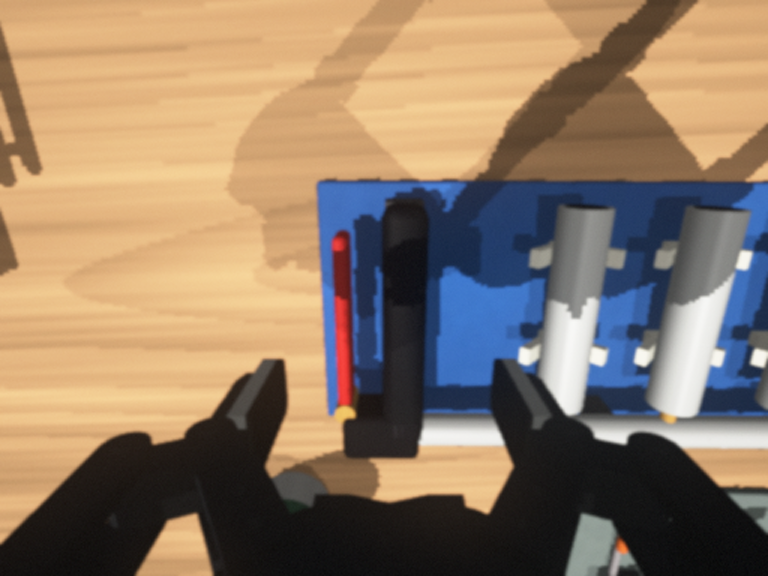

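```bash
python3 -m inch '[[[0,39,0,-0.7,0.4,0],[-3,39,0,0,0,0],[-5,39,0,0,0,0],[-5,39,0,0,0,0],[-3,39,0,0,0,0],[0,39,0,0,0,0],[0,39,0,0,0,0],[0,32,0,0,0,0],[0,0,0,0,0,0],[0,0,0,0,0,0]]]' 46; python3 -c "
from h import *
plan([445,-79.3,160],down(87.4))"
```

```text
time: 36.0
tool_pos: [446.4, -76.5, 185.8]
eef_rot: [0.023, 1.0, 0.004, -0.007]
wrist_force: [0.4, -0.4, 0.8]
opening: 0.539
t 36.0 tcp [446.4 -76.5 185.8] xax [-0.999  0.047  0.014] yax [0.047 0.999 0.007] zax [-0.014  0.008 -1.   ] F [ 0.4 -0.4  0.8] op 46.0 q6 [-0.25 -0.29  1.8   0.    1.65 -1.77]
turn [ 0.43 -0.83 -0.07] | shift before turn [ 0.9 -3.1 25.7] | after turn [ 1.3 -2.9 25.8]
```

```bash
python3 -m inch '[[[1,-3,25,0.4,-0.8,0],[0,0,28,0,0,0],[0,0,28,0,0,0],[0,0,6,0,0,0],[0,0,0,0,0,0]]]'; python3 -c "
from h import *
plan([445,-79.3,95],down(87.4))
s=env.snapshot('wrist'); save(s,'w24.png')"
```

```text
time: 36.5
tool_pos: [444.3, -83.9, 95.1]
eef_rot: [0.026, 1.0, -0.001, -0.001]
wrist_force: [0.0, -0.6, -0.2]
opening: 0.536
t 36.5 tcp [444.3 -83.9  95.1] xax [-0.999  0.052  0.001] yax [ 0.052  0.999 -0.001] zax [-0.001 -0.001 -1.   ] F [ 0.  -0.6 -0.2] op 45.7 q6 [-0.26 -0.26  1.93 -0.    1.47 -1.78]
turn [-0.08 -0.06 -0.35] | shift before turn [-0.4  4.6  0.1] | after turn [-0.5  4.6  0.1]
```

View pics/w24.png

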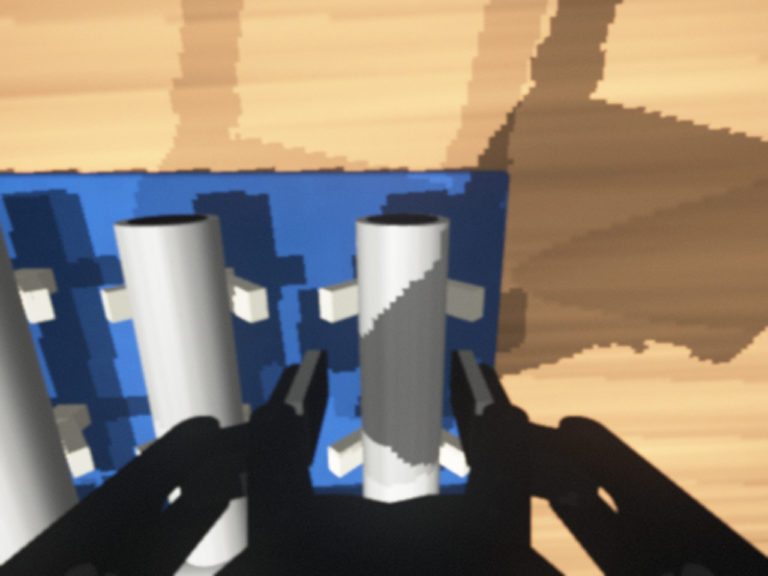

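```bash
python3 -m inch '[[[0,4.5,0,0,0,-0.3],[0,0,0.5,0,0,0]]]'; python3 -m inch '[[[0,0,0.5,0,0,0],[0,0,0.5,0,0,0],[0,0,0.5,0,0,0],[0,0,0.5,0,0,0],[0,0,0.5,0,0,0]]]' 20 60; python3 -m inch '[[[0,0,-15,0,0,0],[0,0,-30,0,0,0],[0,0,-30,0,0,0],[0,0,-30,0,0,0],[0,0,-30,0,0,0],[0,0,-30,0,0,0],[0,0,-20,0,0,0],[0,0,0,0,0,0]]]'; python3 -c "
from h import *
plan([440,180,260],down(90))"
```

```text
time: 36.75
tool_pos: [445.7, -80.1, 97.5]
eef_rot: [0.024, 1.0, -0.001, 0.001]
wrist_force: [-0.1, 0.9, 0.5]
opening: 0.539
time: 37.25
tool_pos: [447.2, -79.8, 98.7]
eef_rot: [0.023, 1.0, -0.001, 0.004]
wrist_force: [-2.6, 1.4, 5.4]
opening: 0.306
time: 38.05
tool_pos: [445.0, -79.8, 285.7]
eef_rot: [0.023, 1.0, -0.002, 0.001]
wrist_force: [0.3, -0.5, -1.1]
opening: 0.304
t 38.05 tcp [445.  -79.8 285.7] xax [-0.999  0.047 -0.001] yax [ 0.047  0.999 -0.004] zax [ 0.001 -0.004 -1.   ] F [ 0.3 -0.5 -1.1] op 25.9 q6 [-0.25 -0.31  1.64 -0.    1.82 -1.78]
turn [-0.23  0.07 -2.69] | shift before turn [ 17.2 259.4  24.7] | after turn [  5.  259.8  25.7]
```

Go over toward the tray and look.

```bash
python3 -m inch '[[[1,43,0,0,0,-2.6],[1,43,0,0,0,0],[1,43,0,0,0,0],[1,43,0,0,0,0],[1,43,0,0,0,0],[0,40,0,0,0,0],[0,0,0,0,0,0],[0,0,0,0,0,0]]]'; python3 -c "
from h import *
st()
s=env.snapshot('wrist'); save(s,'w25.png')
s=env.snapshot('top'); save(s,'t1.png')"
```

```text
time: 38.85
tool_pos: [441.5, 182.3, 269.9]
eef_rot: [0.003, 1.0, -0.005, -0.006]
wrist_force: [0.4, -0.5, -1.4]
opening: 0.305
t 38.85 tcp [441.5 182.3 269.9] xax [-1.     0.005  0.011] yax [ 0.005  1.    -0.009] zax [-0.011 -0.009 -1.   ] F [ 0.4 -0.5 -1.4] op 26.1 q6 [ 0.32 -0.23  1.6  -0.01  1.79 -1.24]
```

View pics/w25.png

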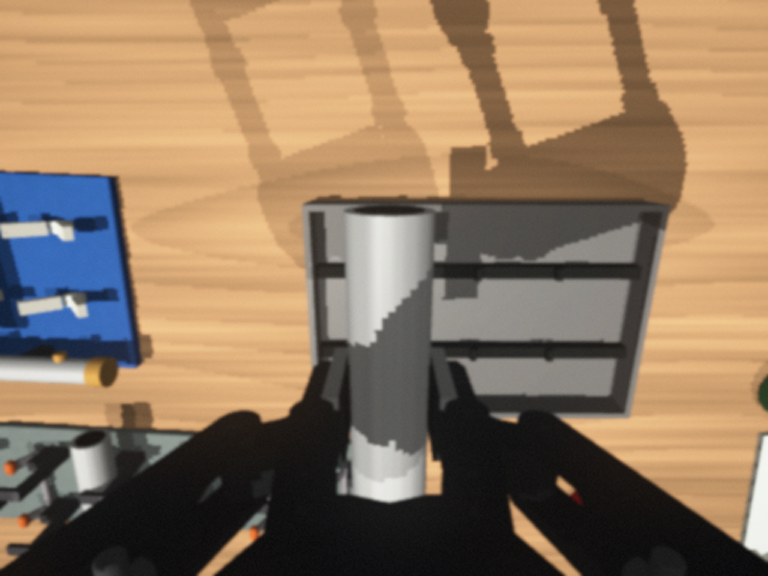

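View pics/t1.png

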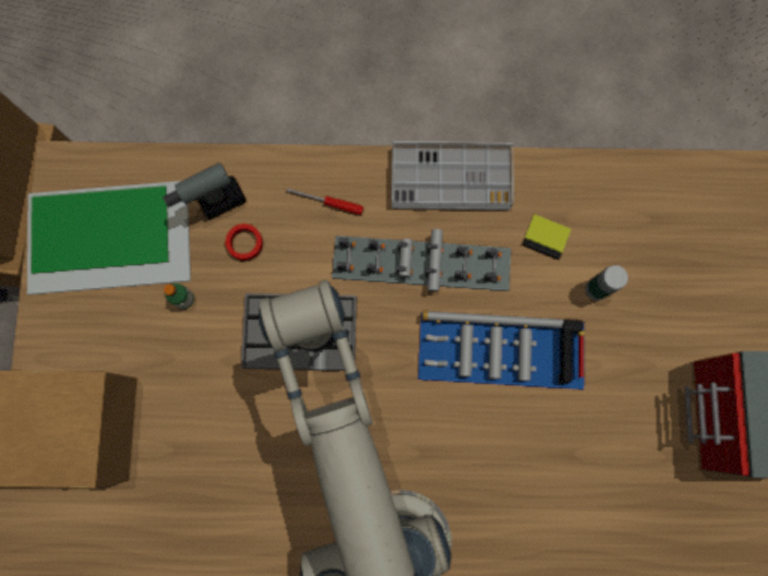

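```bash
python3 - <<'E'
from h import *
s=env.snapshot("wrist")
for n,p,z in [("TL",(303,204),30),("TR",(669,205),30),("BR",(629,417),30),("strip1 L",(320,271),17),("strip1 R",(640,271),17),("strip2 L",(320,349),17),("strip2R",(624,350),17),("r1a",(478,272),20),("r1b",(563,272),20),("r2b",(549,350),20),("r2a",(474,350),20)]:
    print(n,unproj(s,np.array(p)/1.5,z).round(1))
E
```

```text
TL [395.  116.2  30. ]
TR [397.2 384.7  30. ]
BR [576.3 384.3  30. ]
strip1 L [449.4 123.6  17. ]
strip1 R [450.5 379.9  17. ]
strip2 L [518.  119.9  17. ]
strip2R [519.6 378.   17. ]
r1a [450. 250.  20.]
r1b [450.2 317.4  20. ]
r2b [518.  313.4  20. ]
r2a [517.8 250.4  20. ]
```

```bash
python3 -c "
from h import *
plan([484.5,160.4,130],down(89.5))"; python3 -m inch '[[[-22,-11,25,0.5,-0.6,0],[-21,-11,25,0,0,0],[0,0,30,0,0,0],[0,0,30,0,0,0],[0,0,25,0,0,0],[0,0,0,0,0,0]]]'; python3 -c "
from h import *
plan([484.5,160.4,105],down(89.5))"
```

```text
t 39.0 tcp [441.9 180.9 270.8] xax [-1.     0.008  0.01 ] yax [ 0.008  1.    -0.009] zax [-0.01  -0.009 -1.   ] F [ 0.2 -0.4 -0.5] op 25.9 q6 [ 0.32 -0.24  1.6  -0.    1.79 -1.24]
turn [-0.49 -0.58  0.02] | shift before turn [-44.2 -18.9 140.5] | after turn [-42.8 -20.1 140.8]
time: 39.6
tool_pos: [488.7, 147.0, 133.8]
eef_rot: [0.011, 1.0, -0.009, 0.004]
wrist_force: [0.4, -0.3, 0.1]
opening: 0.307
t 39.6 tcp [488.7 147.  133.8] xax [-1.     0.021 -0.008] yax [ 0.021  1.    -0.017] zax [ 0.007 -0.017 -1.   ] F [ 0.4 -0.3  0.1] op 26.2 q6 [ 0.24 -0.12  1.74 -0.02  1.52 -1.31]
turn [-1.    0.44 -0.72] | shift before turn [ 4.7 13.8 28.5] | after turn [ 4.3 13.4 28.8]
```

```bash
python3 -m inch '[[[4,13.5,14,-1,0.4,-0.7],[0,0,8,0,0,0],[0,0,0,0,0,0]]]'; python3 -c "
from h import *
plan([484.5,160.4,90],down(89.5))
s=env.snapshot('wrist'); save(s,'w26.png')"
```

```text
time: 39.9
tool_pos: [486.2, 159.9, 113.0]
eef_rot: [0.006, 1.0, 0.001, 0.002]
wrist_force: [0.8, 1.1, -0.9]
opening: 0.306
t 39.9 tcp [486.2 159.9 113. ] xax [-1.     0.011 -0.004] yax [0.011 1.    0.003] zax [ 0.004  0.003 -1.   ] F [ 0.8  1.1 -0.9] op 26.2 q6 [ 0.25 -0.1   1.76  0.    1.48 -1.31]
turn [ 0.16  0.23 -0.15] | shift before turn [ 1.8  0.4 23. ] | after turn [ 1.7  0.5 23. ]
```

View pics/w26.png

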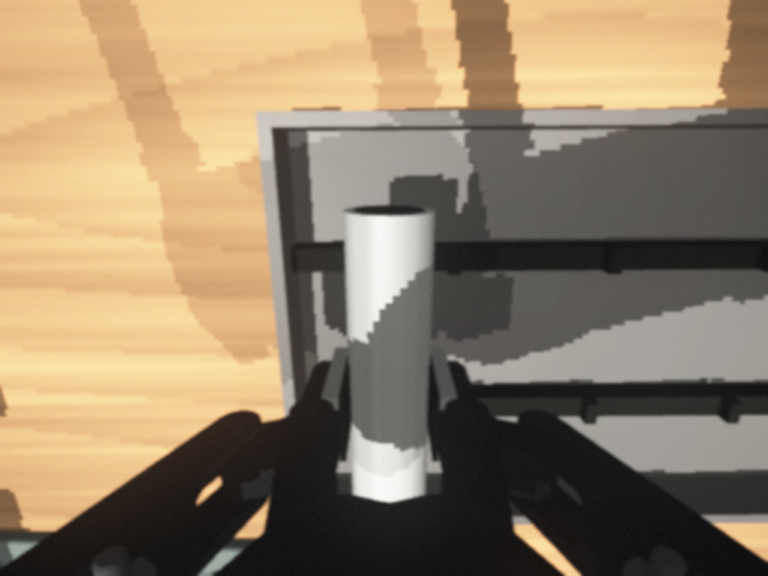

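```bash
python3 -m inch '[[[1,0.5,10,0,0.2,0],[0,0,8,0,0,0],[0,0,4,0,0,0],[0,0,2,0,0,0]]]'; python3 -m inch '[[[0,0,2,0,0,0],[0,0,2,0,0,0]]]';python3 -m inch '[[[0,0,2,0,0,0],[0,0,2,0,0,0]]]'
```

```text
time: 40.35
tool_pos: [486.7, 161.3, 90.5]
eef_rot: [0.005, 1.0, 0.002, 0.003]
wrist_force: [1.1, -0.3, -0.8]
opening: 0.305
time: 40.55
tool_pos: [486.8, 161.4, 89.5]
eef_rot: [0.005, 1.0, 0.002, 0.003]
wrist_force: [-8.6, -2.4, 15.3]
opening: 0.308
time: 40.75
tool_pos: [486.8, 161.4, 89.6]
eef_rot: [0.005, 1.0, 0.002, 0.003]
wrist_force: [-7.3, -2.0, 10.4]
opening: 0.301
```

```bash
python3 -m inch '[[[0,0,0,0,0,0],[0,0,0,0,0,0],[0,0,0,0,0,0]]]' 38;  python3 -m inch '[[[0,0,-10,0,0,0],[0,0,-25,0,0,0],[0,0,-35,0,0,0],[0,0,-35,0,0,0],[0,0,-20,0,0,0],[0,0,0,0,0,0]]]';python3 -c "
from h import *
plan([440,-148.5,200],down(87.4))
s=env.snapshot('wrist'); save(s,'w27.png')"
```

```text
time: 41.05
tool_pos: [487.5, 161.6, 90.9]
eef_rot: [0.005, 1.0, 0.002, 0.004]
wrist_force: [-0.1, -0.2, -0.9]
opening: 0.445
time: 41.65
tool_pos: [485.7, 160.7, 221.4]
eef_rot: [0.005, 1.0, 0.002, 0.003]
wrist_force: [0.5, 0.3, -0.4]
opening: 0.441
t 41.65 tcp [485.7 160.7 221.4] xax [-1.     0.01  -0.006] yax [0.01  1.    0.004] zax [ 0.006  0.004 -1.   ] F [ 0.5  0.3 -0.4] op 37.7 q6 [ 0.25 -0.15  1.62  0.    1.67 -1.31]
turn [0.22 0.36 2.01] | shift before turn [  42.6 -309.8   20. ] | after turn [  31.6 -311.    21.4]
```

View pics/w27.png

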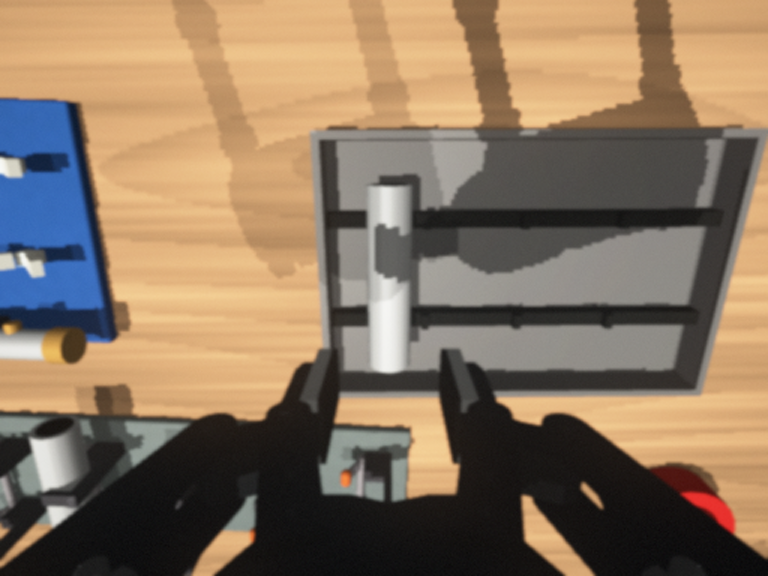

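```bash
python3 - <<'E'
from h import *
s=env.snapshot("wrist")
for n,p,z in [("near",(390,183),45),("far",(389,372),31),("TL",(312,131),30),("TR",(768,130),30),("BL",(325,395),30),("s1",(500,218),17),("s2",(500,316),17),("r1",(525,221),20),("r1b",(623,220),20),("r0",(428,221),20)]:
    print(n,unproj(s,np.array(p)/1.5,z).round(1))
E
```

```text
near [423.7 162.5  45. ]
far [552.7 160.8  31. ]
TL [394.7 117.3  30. ]
TR [396.7 384.3  30. ]
BL [571.2 115.   30. ]
s1 [448.4 234.4  17. ]
s2 [517.2 239.4  17. ]
r1 [450.1 249.9  20. ]
r1b [450.  313.4  20. ]
r0 [449.4 187.1  20. ]
```

```bash
python3 -m inch '[[[4,-39,2,0,0,2],[4,-39,2,0,0,0],[4,-39,2,0,0,0],[4,-39,2,0,0,0],[4,-39,2,0,0,0],[4,-39,3,0,0,0],[4,-39,3,0,0,0],[4,-37,3,0,0,0],[0,0,0,0,0,0],[0,0,0,0,0,0]]]' 46;python3 -c "
from h import *
plan([441,-149.3,170],down(87.4))"
```

```text
time: 42.75
tool_pos: [431.2, -156.7, 174.6]
eef_rot: [0.022, 1.0, 0.004, -0.015]
wrist_force: [0.9, 0.2, 0.2]
opening: 0.542
t 42.75 tcp [ 431.2 -156.7  174.6] xax [-0.999  0.043  0.03 ] yax [0.044 0.999 0.008] zax [-0.03   0.009 -1.   ] F [0.9 0.2 0.2] op 46.3 q6 [-0.42 -0.26  1.79 -0.    1.64 -1.95]
turn [ 0.46 -1.72  0.11] | shift before turn [-9.6  7.8  4.3] | after turn [-9.4  7.9  4.6]
```

```bash
python3 -m inch '[[[-9.5,8,5,0.5,-1.7,0.1],[0,0,0,0,0,0],[0,0,28,0,0,0],[0,0,25,0,0,0],[0,0,0,0,0,0]]]';python3 -c "
from h import *
plan([441,-149.3,95],down(87.4))
s=env.snapshot('wrist'); save(s,'w28.png')"
```

```text
time: 43.25
tool_pos: [440.2, -144.5, 112.1]
eef_rot: [0.02, 1.0, 0.001, -0.003]
wrist_force: [-1.1, 0.6, -0.6]
opening: 0.538
t 43.25 tcp [ 440.2 -144.5  112.1] xax [-0.999  0.039  0.006] yax [0.039 0.999 0.002] zax [-0.006  0.002 -1.   ] F [-1.1  0.6 -0.6] op 45.9 q6 [-0.39 -0.23  1.88 -0.    1.5  -1.92]
turn [ 0.1  -0.33  0.36] | shift before turn [-1.1 -4.7 17.1] | after turn [-1.  -4.7 17.1]
```

View pics/w28.png

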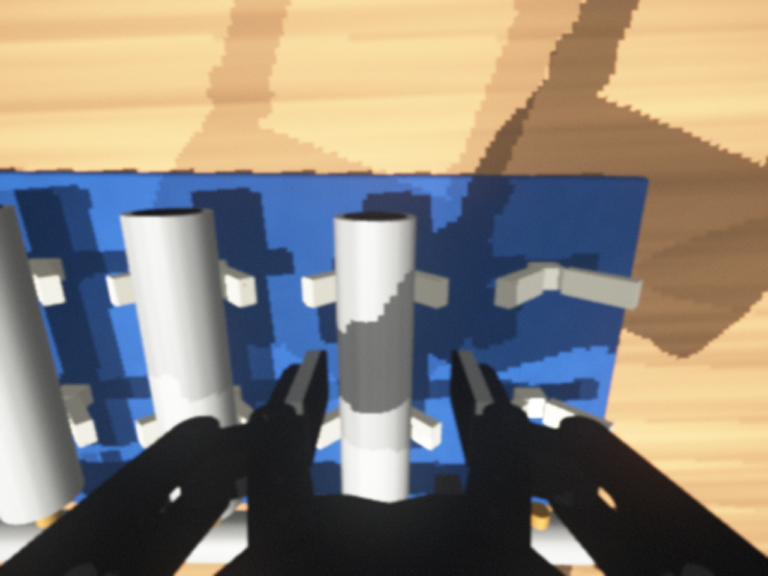

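```bash
python3 -m inch '[[[0,-4.7,8,0,-0.3,0.3],[0,0,9,0,0,0],[0,0,1,0,0,0]]]';python3 -c "
from h import *
plan([441,-149.3,95],down(87.4))"
```

```text
time: 43.6
tool_pos: [442.2, -149.7, 98.2]
eef_rot: [0.021, 1.0, -0.0, 0.003]
wrist_force: [0.4, 0.7, 0.1]
opening: 0.541
t 43.6 tcp [ 442.2 -149.7   98.2] xax [-0.999  0.043 -0.006] yax [ 0.043  0.999 -0.001] zax [ 0.006 -0.001 -1.   ] F [0.4 0.7 0.1] op 46.2 q6 [-0.4  -0.22  1.9   0.    1.46 -1.93]
turn [-0.03  0.34  0.14] | shift before turn [1.2 0.4 3.2] | after turn [1.2 0.4 3.2]
```

```bash
python3 -m inch '[[[1,0.3,2,0,0.3,0],[0,0,0.7,0,0,0],[0,0,0.7,0,0,0],[0,0,0.7,0,0,0],[0,0,0.7,0,0,0],[0,0,0.7,0,0,0]]]' 20 60; python3 -m inch '[[[0,0,-15,0,0,0],[0,0,-30,0,0,0],[0,0,-35,0,0,0],[0,0,-35,0,0,0],[0,0,-25,0,0,0],[0,0,0,0,0,-2]]]'; python3 -c "
from h import *
plan([484.5,218.4,200],down(89.5))"
```

```text
time: 44.2
tool_pos: [441.6, -149.7, 96.5]
eef_rot: [0.022, 1.0, -0.001, 0.001]
wrist_force: [-3.2, 1.8, 4.8]
opening: 0.307
time: 44.8
tool_pos: [440.7, -149.2, 238.2]
eef_rot: [0.004, 1.0, 0.0, -0.001]
wrist_force: [0.8, -0.4, -0.5]
opening: 0.305
t 44.8 tcp [ 440.7 -149.2  238.2] xax [-1.     0.008  0.001] yax [0.008 1.    0.   ] zax [-0.001  0.    -1.   ] F [ 0.8 -0.4 -0.5] op 26.0 q6 [-0.4  -0.28  1.69 -0.    1.73 -1.96]
turn [ 0.02 -0.07  0.04] | shift before turn [-40.9 367.9  38.3] | after turn [-40.6 368.   38.2]
```

```bash
python3 -m inch '[[[-4,40,1,0,0,0],[-4,40,1,0,0,0],[-4,40,1,0,0,0],[-4,40,1,0,0,0],[-4,40,2,0,0,0],[-4,40,2,0,0,0],[-4,40,3,0,0,0],[-4,40,3,0,0,0],[-4,36,3,0,0,0],[0,0,0,0,0,0],[0,0,0,0,0,0]]]'; python3 -c "
from h import *
plan([484.5,218.4,180],down(89.5))
s=env.snapshot('wrist'); save(s,'w29.png')"
```

```text
time: 45.9
tool_pos: [482.5, 219.4, 217.8]
eef_rot: [0.006, 1.0, -0.001, 0.002]
wrist_force: [0.2, -0.1, -0.9]
opening: 0.307
t 45.9 tcp [482.5 219.4 217.8] xax [-1.     0.011 -0.004] yax [ 0.011  1.    -0.001] zax [ 0.004 -0.001 -1.   ] F [ 0.2 -0.1 -0.9] op 26.2 q6 [ 0.36 -0.1   1.57 -0.    1.66 -1.2 ]
turn [-0.08  0.26 -0.14] | shift before turn [-1.9 -0.9 37.8] | after turn [-2.  -0.9 37.8]
```

View pics/w29.png

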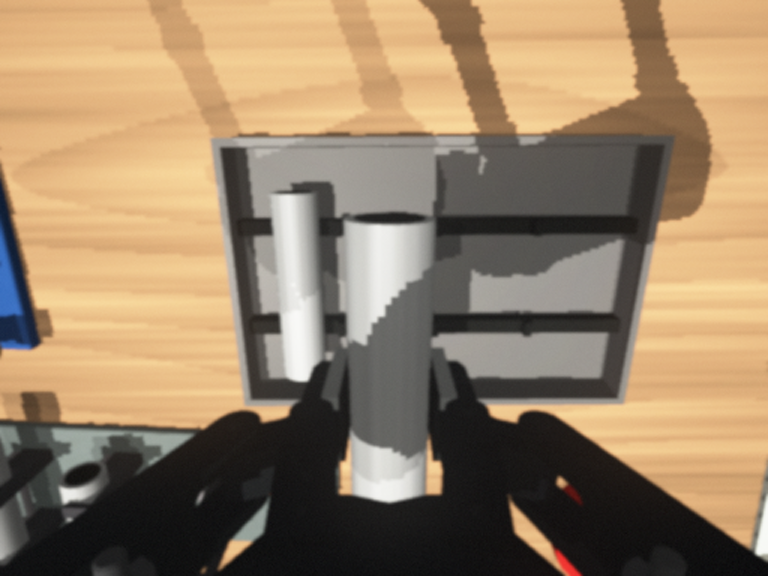

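```bash
python3 -c "
from h import *
s=env.snapshot('wrist')
for p in [(212,140),(673,139),(246,403),(624,403)]: print(unproj(s,np.array(p)/1.5,30).round(1))
print(unproj(s,np.array([297,191])/1.5,45))"; python3 -m inch '[[[-2,-1,28,0,0.2,0],[0,0,30,0,0,0],[0,0,30,0,0,0],[0,0,15,0,0,0],[0,0,0,0,0,0]]]'; python3 -c "
from h import *
plan([484.5,218.4,91],down(89.5))"
```

```text
[396.  116.7  30. ]
[398.4 385.4  30. ]
[572.7 116.1  30. ]
[575.5 385.5  30. ]
[424.42916138 167.25942144  45.        ]
time: 46.5
tool_pos: [487.2, 211.7, 115.1]
eef_rot: [0.011, 1.0, -0.0, 0.004]
wrist_force: [0.3, 0.5, -0.9]
opening: 0.305
t 46.5 tcp [487.2 211.7 115.1] xax [-1.     0.021 -0.008] yax [ 0.021  1.    -0.   ] zax [ 0.008 -0.    -1.   ] F [ 0.3  0.5 -0.9] op 26.0 q6 [ 0.35 -0.05  1.71 -0.    1.47 -1.2 ]
turn [-0.01  0.46 -0.72] | shift before turn [ 3.   6.7 24.1] | after turn [ 2.7  6.7 24.1]
```

```bash
python3 -m inch '[[[3,6.7,8,0,0.4,-0.7],[0,0,4,0,0,0],[0,0,0,0,0,0]]]'; python3 -c "
from h import *
plan([484.5,218.4,91],down(89.5))
s=env.snapshot('wrist'); save(s,'w30.png')"
```

```text
time: 46.8
tool_pos: [485.8, 218.5, 105.9]
eef_rot: [0.005, 1.0, 0.001, 0.002]
wrist_force: [-0.2, 0.6, -0.8]
opening: 0.309
t 46.8 tcp [485.8 218.5 105.9] xax [-1.     0.01  -0.005] yax [0.01  1.    0.002] zax [ 0.005  0.002 -1.   ] F [-0.2  0.6 -0.8] op 26.4 q6 [ 0.36 -0.04  1.72 -0.    1.46 -1.2 ]
turn [ 0.09  0.29 -0.06] | shift before turn [ 1.4 -0.1 14.9] | after turn [ 1.3 -0.1 14.9]
```

View pics/w30.png

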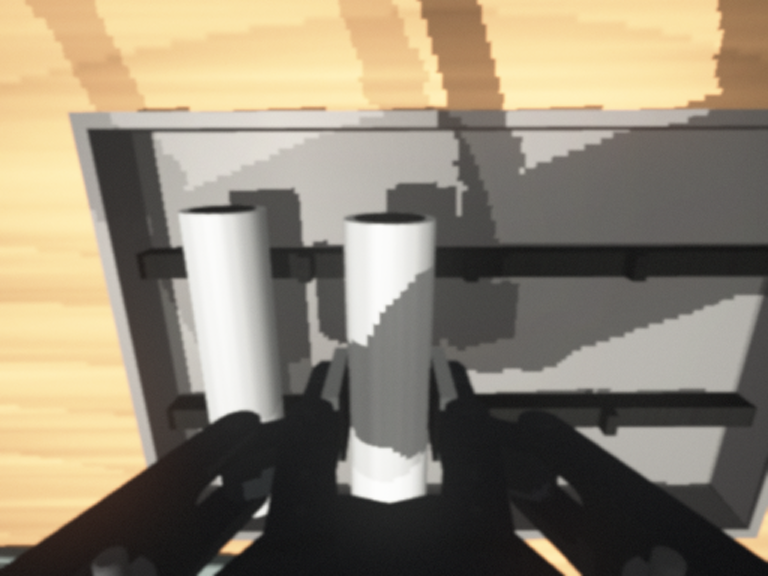

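```bash
python3 -m inch '[[[1,0,8,0,0.2,0],[0,0,6,0,0,0],[0,0,3,0,0,0],[0,0,2,0,0,0],[0,0,2,0,0,0]]]'; python3 -m inch '[[[0,0,0.5,0,0,0],[0,0,1,0,0,0]]]'
```

```text
time: 47.35
tool_pos: [485.9, 219.3, 87.3]
eef_rot: [0.005, 1.0, 0.002, 0.003]
wrist_force: [-7.4, -3.6, 19.0]
opening: 0.31
time: 47.55
tool_pos: [486.2, 219.4, 87.4]
eef_rot: [0.004, 1.0, 0.002, 0.003]
wrist_force: [-3.7, -1.8, 6.2]
opening: 0.304
```

```bash
python3 -m inch '[[[0,0,0,0,0,0],[0,0,0,0,0,0],[0,0,0,0,0,0]]]' 38;  python3 -m inch '[[[0,0,-10,0,0,0],[0,0,-25,0,0,0],[0,0,-35,0,0,0],[0,0,-35,0,0,0],[0,0,-20,0,0,0],[0,0,0,0,0,2]]]';python3 -c "
from h import *
plan([437,-219.3,190],down(87.4))
s=env.snapshot('wrist'); save(s,'w31.png')"
```

```text
time: 47.85
tool_pos: [486.5, 219.5, 87.3]
eef_rot: [0.005, 1.0, 0.002, 0.004]
wrist_force: [1.0, 0.6, 0.4]
opening: 0.445
time: 48.45
tool_pos: [484.8, 218.7, 218.4]
eef_rot: [0.022, 1.0, 0.002, 0.003]
wrist_force: [-0.2, 0.4, 0.3]
opening: 0.445
t 48.45 tcp [484.8 218.7 218.4] xax [-0.999  0.045 -0.005] yax [0.045 0.999 0.003] zax [ 0.005  0.003 -1.   ] F [-0.2  0.4  0.3] op 38.0 q6 [ 0.36 -0.1   1.57  0.    1.66 -1.17]
turn [0.19 0.3  0.05] | shift before turn [  28.4 -439.8   26.8] | after turn [  27.9 -439.7   28.4]
```

View pics/w31.png

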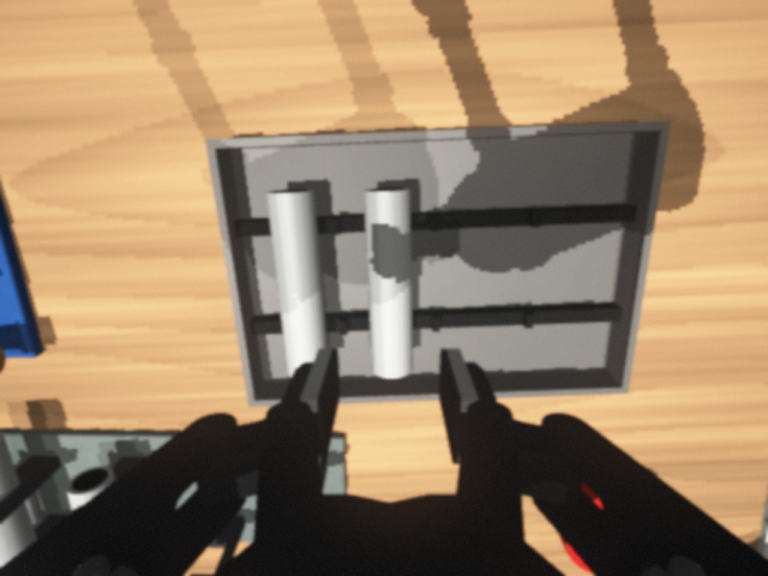

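```bash
python3 -m inch '[[[2,-40,1,0,0.3,0],[2,-40,1,0,0,0],[2,-40,1,0,0,0],[2,-40,1,0,0,0],[2,-40,1,0,0,0],[2,-40,1,0,0,0],[2,-40,1,0,0,0],[2,-40,1,0,0,0],[2,-40,1,0,0,0],[2,-40,1,0,0,0],[0,-30,0,0,0,0],[0,0,0,0,0,0]]]' 46;python3 -m inch '[[[0,0,0,0,0,0]]]'; python3 -c "
from h import *
plan([437.5,-219.5,170],down(87.4))"
```

```text
time: 49.7
tool_pos: [442.4, -224.7, 205.5]
eef_rot: [0.018, 1.0, 0.002, -0.001]
wrist_force: [-0.0, 0.8, -0.5]
opening: 0.539
time: 49.8
tool_pos: [442.1, -225.0, 205.2]
eef_rot: [0.018, 1.0, 0.003, -0.001]
wrist_force: [-0.2, -0.4, -1.5]
opening: 0.54
t 49.8 tcp [ 442.1 -225.   205.2] xax [-0.999  0.036  0.002] yax [0.036 0.999 0.005] zax [-0.002  0.005 -1.   ] F [-0.2 -0.4 -1.5] op 46.1 q6 [-0.54 -0.19  1.67  0.    1.66 -2.08]
turn [ 0.29 -0.14  0.51] | shift before turn [ 4.7  5.2 35.2] | after turn [ 4.9  5.3 35.2]
```

```bash
python3 -m inch '[[[5,5,25,0.3,-0.1,0.5],[0,0,28,0,0,0],[0,0,28,0,0,0],[0,0,12,0,0,0],[0,0,0,0,0,0]]]';python3 -c "
from h import *
plan([437.5,-219.5,96],down(87.4))
s=env.snapshot('wrist'); save(s,'w32.png')"
```

```text
time: 50.3
tool_pos: [438.5, -214.9, 111.2]
eef_rot: [0.02, 1.0, -0.0, 0.001]
wrist_force: [0.1, 0.5, 0.4]
opening: 0.541
t 50.3 tcp [ 438.5 -214.9  111.2] xax [-0.999  0.039 -0.002] yax [ 0.039  0.999 -0.   ] zax [ 0.002 -0.    -1.   ] F [0.1 0.5 0.4] op 46.2 q6 [-0.53 -0.17  1.82  0.    1.48 -2.06]
turn [-0.01  0.14  0.36] | shift before turn [ 0.9 -4.6 15.2] | after turn [ 0.8 -4.6 15.2]
```

View pics/w32.png

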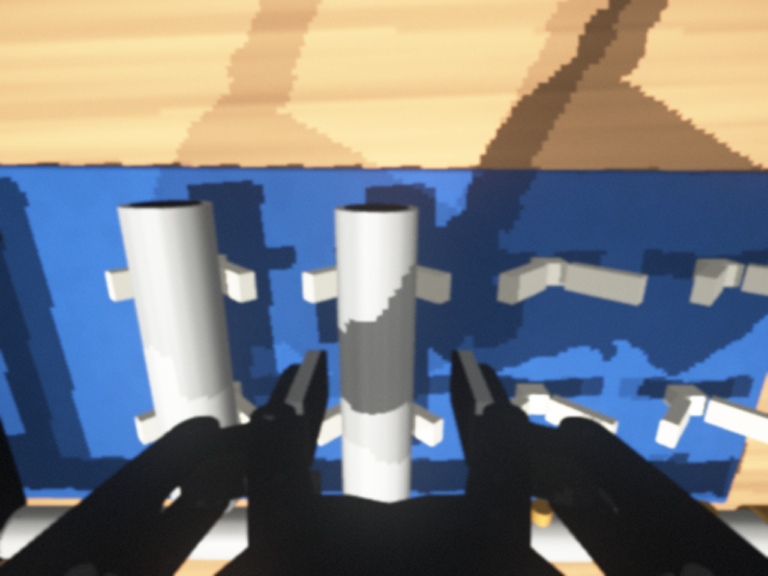

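```bash
python3 -m inch '[[[1,-4.6,8,0,0.1,0.3],[0,0,8,0,0,0],[0,0,1,0,0,0]]]';python3 -c "
from h import *
plan([437.5,-219.5,95],down(87.4))"; python3 -m inch '[[[0.5,0,2,0,0.3,0],[0,0,0.7,0,0,0],[0,0,0.7,0,0,0],[0,0,0.7,0,0,0],[0,0,0.7,0,0,0],[0,0,0.7,0,0,0]]]' 20 60; python3 -m inch '[[[0,0,-15,0,0,0],[0,0,-30,0,0,0],[0,0,-35,0,0,0],[0,0,-35,0,0,0],[0,0,-25,0,0,0],[0,0,0,0,0,-2]]]'; python3 -c "
from h import *
plan([484.5,282.4,200],down(89.5))"
```

```text
time: 50.65
tool_pos: [439.5, -220.4, 97.9]
eef_rot: [0.022, 1.0, -0.002, 0.003]
wrist_force: [0.1, 0.7, 0.5]
opening: 0.54
t 50.65 tcp [ 439.5 -220.4   97.9] xax [-0.999  0.044 -0.007] yax [ 0.044  0.999 -0.003] zax [ 0.007 -0.004 -1.   ] F [0.1 0.7 0.5] op 46.2 q6 [-0.53 -0.15  1.83  0.    1.45 -2.06]
turn [-0.19  0.4   0.1 ] | shift before turn [2.  0.9 2.9] | after turn [2.  0.9 2.9]
time: 51.25
tool_pos: [439.5, -219.7, 96.4]
eef_rot: [0.022, 1.0, -0.001, 0.001]
wrist_force: [-2.5, 2.1, 6.2]
opening: 0.307
time: 51.85
tool_pos: [438.6, -220.3, 238.1]
eef_rot: [0.005, 1.0, -0.001, -0.0]
wrist_force: [0.3, -0.3, -0.1]
opening: 0.309
t 51.85 tcp [ 438.6 -220.3  238.1] xax [-1.    0.01  0.  ] yax [ 0.01   1.    -0.001] zax [-0.    -0.001 -1.   ] F [ 0.3 -0.3 -0.1] op 26.4 q6 [-0.53 -0.21  1.63 -0.    1.71 -2.1 ]
turn [-0.09 -0.02 -0.05] | shift before turn [-41.1 503.2  37.3] | after turn [-41.5 503.1  38.1]
```

```bash
python3 -m inch '[[[-3,41,1,0,0,0],[-3,42,1,0,0,0],[-3,42,1,0,0,0],[-3,42,1,0,0,0],[-3,42,2,0,0,0],[-3,42,2,0,0,0],[-3,42,2,0,0,0],[-4,42,2,0,0,0],[-4,42,2,0,0,0],[-4,42,2,0,0,0],[-4,42,2,0,0,0],[-2,37,2,0,0,0]]]'; python3 -m inch '[[[0,0,0,0,0,0],[0,0,0,0,0,0]]]'; python3 -c "
from h import *
plan([484.5,282.4,180],down(89.5))
s=env.snapshot('wrist'); save(s,'w33.png')"
```

```text
time: 53.05
tool_pos: [488.6, 289.2, 213.3]
eef_rot: [0.011, 1.0, -0.004, 0.006]
wrist_force: [0.3, 0.2, -0.6]
opening: 0.307
time: 53.25
tool_pos: [488.0, 293.6, 210.8]
eef_rot: [0.008, 1.0, -0.004, 0.005]
wrist_force: [-0.3, -0.3, -0.5]
opening: 0.307
t 53.25 tcp [488.  293.6 210.8] xax [-1.     0.016 -0.01 ] yax [ 0.017  1.    -0.008] zax [ 0.01  -0.008 -1.   ] F [-0.3 -0.3 -0.5] op 26.2 q6 [ 0.49  0.01  1.48 -0.01  1.65 -1.07]
turn [-0.44  0.56 -0.45] | shift before turn [  3.7 -11.1  30.9] | after turn [  3.4 -11.3  30.8]
```

View pics/w33.png

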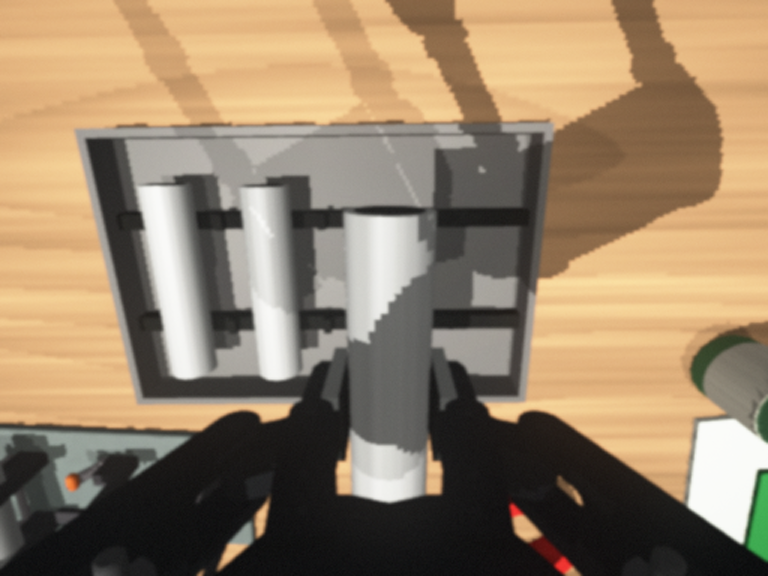

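```bash
python3 -c "
from h import *
s=env.snapshot('wrist')
for p in [(78,131),(552,124),(138,403),(524,401)]: print(unproj(s,np.array(p)/1.5,30).round(1))"; python3 -m inch '[[[3.5,-11,10,-0.4,0.6,-0.4],[0,0,28,0,0,0],[0,0,30,0,0,0],[0,0,25,0,0,0],[0,0,0,0,0,0]]]'; python3 -c "
from h import *
plan([484.5,282.4,91],down(89.5))"
```

```text
[396.1 117.6  30. ]
[396.9 384.7  30. ]
[574.  115.5  30. ]
[575.5 384.2  30. ]
time: 53.85
tool_pos: [486.9, 274.8, 118.8]
eef_rot: [0.01, 1.0, 0.001, 0.003]
wrist_force: [-0.5, -0.3, -1.5]
opening: 0.307
t 53.85 tcp [486.9 274.8 118.8] xax [-1.     0.02  -0.006] yax [0.02  1.    0.001] zax [ 0.006  0.001 -1.   ] F [-0.5 -0.3 -1.5] op 26.2 q6 [ 0.45  0.02  1.63 -0.    1.48 -1.1 ]
turn [ 0.08  0.35 -0.65] | shift before turn [ 2.8  7.5 27.8] | after turn [ 2.5  7.6 27.8]
```

```bash
python3 -m inch '[[[2.6,7.5,10,0,0.3,-0.6],[0,0,6,0,0,0],[0,0,0,0,0,0]]]'; python3 -c "
from h import *
plan([484.5,282.4,91],down(89.5))
s=env.snapshot('wrist'); save(s,'w34.png')"
```

```text
time: 54.15
tool_pos: [486.0, 281.6, 105.3]
eef_rot: [0.006, 1.0, 0.002, 0.002]
wrist_force: [-0.3, 1.1, -1.9]
opening: 0.309
t 54.15 tcp [486.  281.6 105.3] xax [-1.     0.012 -0.005] yax [0.012 1.    0.003] zax [ 0.005  0.003 -1.   ] F [-0.3  1.1 -1.9] op 26.4 q6 [ 0.46  0.04  1.64  0.    1.46 -1.09]
turn [ 0.18  0.26 -0.17] | shift before turn [ 1.6  0.7 14.3] | after turn [ 1.5  0.7 14.3]
```

View pics/w34.png

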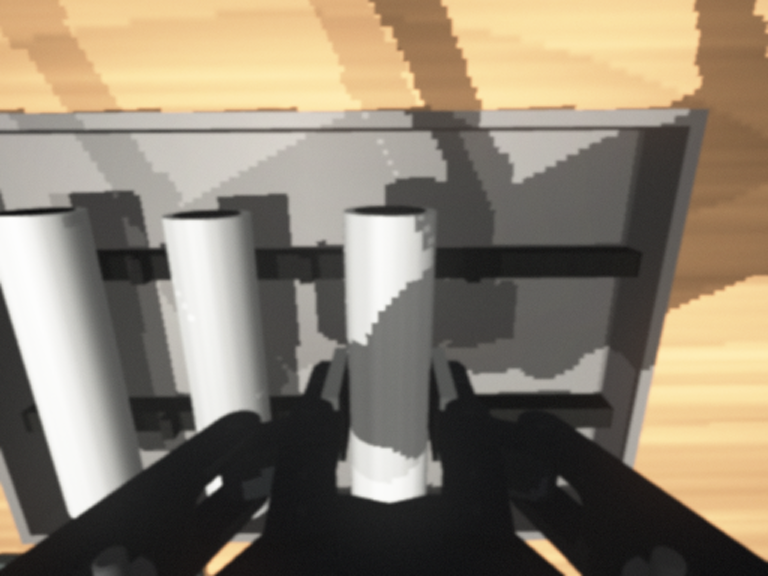

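```bash
python3 -m inch '[[[1,0.5,8,0,0.2,0],[0,0,6,0,0,0],[0,0,3,0,0,0],[0,0,2,0,0,0],[0,0,2,0,0,0]]]'; python3 -m inch '[[[0,0,0.5,0,0,0],[0,0,1,0,0,0]]]'
```

```text
time: 54.7
tool_pos: [486.3, 283.3, 87.2]
eef_rot: [0.005, 1.0, 0.003, 0.003]
wrist_force: [-6.7, -3.4, 15.4]
opening: 0.306
time: 54.9
tool_pos: [486.6, 283.5, 87.4]
eef_rot: [0.005, 1.0, 0.003, 0.003]
wrist_force: [-3.4, -2.5, 7.2]
opening: 0.306
```

```bash
python3 -m inch '[[[0,0,0,0,0,0],[0,0,0,0,0,0],[0,0,0,0,0,0]]]' 38;  python3 -m inch '[[[0,0,-10,0,0,0],[0,0,-25,0,0,0],[0,0,-35,0,0,0],[0,0,-35,0,0,0],[0,0,-20,0,0,0],[0,0,0,0,0,2]]]';python3 -c "
from h import *
plan([434,-289.4,190],down(87.4))
s=env.snapshot('wrist'); save(s,'w35.png')"
```

```text
time: 55.2
tool_pos: [486.8, 283.6, 87.2]
eef_rot: [0.005, 1.0, 0.003, 0.004]
wrist_force: [-0.1, -0.0, 0.5]
opening: 0.447
time: 55.8
tool_pos: [485.2, 282.4, 218.1]
eef_rot: [0.023, 1.0, 0.003, 0.003]
wrist_force: [0.0, -0.3, 0.3]
opening: 0.445
t 55.8 tcp [485.2 282.4 218.1] xax [-0.999  0.046 -0.005] yax [0.046 0.999 0.006] zax [ 0.005  0.005 -1.   ] F [ 0.  -0.3  0.3] op 38.0 q6 [ 0.47 -0.02  1.49  0.    1.66 -1.06]
turn [ 0.32  0.29 -0.05] | shift before turn [  24.8 -573.7   24.8] | after turn [  25.2 -573.5   28.1]
```

View pics/w35.png

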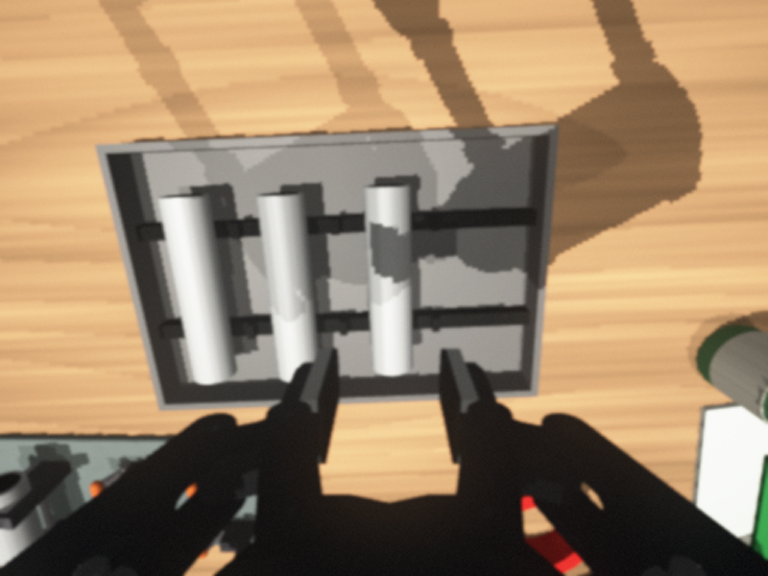

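Last one: to bay −105.

```bash
python3 -m inch '[[[2,-46,1,0.3,0.3,0],[2,-48,1,0,0,0],[2,-48,1,0,0,0],[2,-48,1,0,0,0],[2,-48,1,0,0,0],[2,-48,1,0,0,0],[2,-48,1,0,0,0],[2,-48,1,0,0,0],[2,-48,1,0,0,0],[2,-48,1,0,0,0],[0,-48,0,0,0,0],[0,-25,0,0,0,0]]]' 46;python3 -m inch '[[[0,0,0,0,0,0],[0,0,0,0,0,0]]]'; python3 -c "
from h import *
plan([434,-289.4,170],down(87.4))"
```

```text
time: 57.05
tool_pos: [436.9, -283.6, 206.4]
eef_rot: [0.016, 1.0, 0.0, 0.0]
wrist_force: [-0.1, 0.4, -0.1]
opening: 0.538
time: 57.25
tool_pos: [435.6, -286.8, 205.4]
eef_rot: [0.019, 1.0, 0.001, -0.001]
wrist_force: [-0.2, -1.2, -0.4]
opening: 0.536
t 57.25 tcp [ 435.6 -286.8  205.4] xax [-0.999  0.037  0.002] yax [0.037 0.999 0.002] zax [-0.002  0.002 -1.   ] F [-0.2 -1.2 -0.4] op 45.8 q6 [-0.65 -0.12  1.61  0.    1.65 -2.18]
turn [ 0.09 -0.1   0.46] | shift before turn [ 1.4 -2.8 35.4] | after turn [ 1.5 -2.7 35.4]
```

```bash
python3 -m inch '[[[1.5,-3,25,0,-0.1,0.4],[0,0,28,0,0,0],[0,0,28,0,0,0],[0,0,12,0,0,0],[0,0,0,0,0,0]]]';python3 -c "
from h import *
plan([434,-289.4,96],down(87.4))
s=env.snapshot('wrist'); save(s,'w36.png')"
```

```text
time: 57.75
tool_pos: [435.9, -284.3, 111.7]
eef_rot: [0.019, 1.0, 0.001, 0.002]
wrist_force: [-0.3, 0.7, 0.4]
opening: 0.538
t 57.75 tcp [ 435.9 -284.3  111.7] xax [-0.999  0.037 -0.003] yax [0.037 0.999 0.001] zax [ 0.003  0.001 -1.   ] F [-0.3  0.7  0.4] op 46.0 q6 [-0.64 -0.08  1.74  0.    1.47 -2.18]
turn [0.09 0.18 0.48] | shift before turn [ 1.7 -5.2 15.7] | after turn [ 1.6 -5.2 15.7]
```

View pics/w36.png

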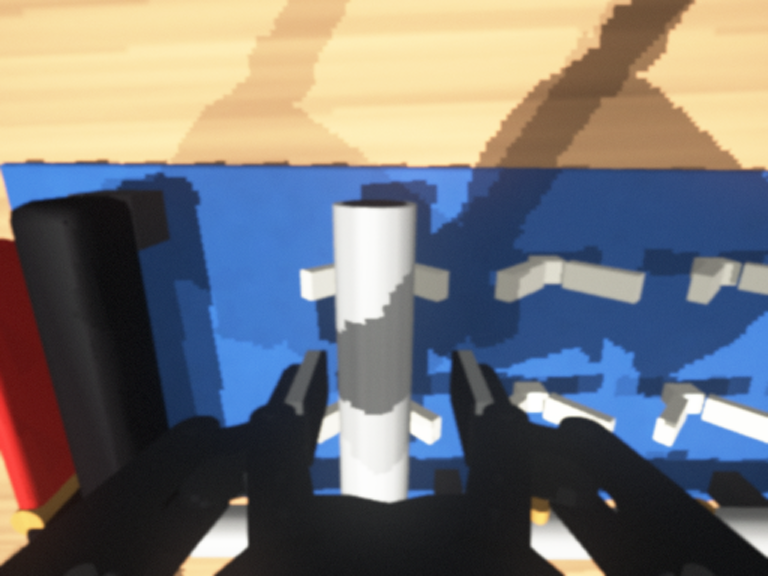

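```bash
python3 -m inch '[[[2,-5.2,8,0,0.2,0.4],[0,0,8,0,0,0],[0,0,1,0,0,0]]]';python3 -c "
from h import *
plan([434,-289.4,95],down(87.4))"; python3 -m inch '[[[1,0.5,2,0,0.3,0],[0,0,0.7,0,0,0],[0,0,0.7,0,0,0],[0,0,0.7,0,0,0],[0,0,0.7,0,0,0],[0,0,0.7,0,0,0]]]' 20 60; python3 -m inch '[[[0,0,-15,0,0,0],[0,0,-30,0,0,0],[0,0,-35,0,0,0],[0,0,-35,0,0,0],[0,0,-25,0,0,0],[0,0,0,0,0,-2]]]'; python3 -c "
from h import *
plan([484.5,338.4,200],down(89.5))"
```

```text
time: 58.1
tool_pos: [435.6, -290.4, 98.6]
eef_rot: [0.022, 1.0, -0.001, 0.003]
wrist_force: [0.0, 0.2, 0.5]
opening: 0.537
t 58.1 tcp [ 435.6 -290.4   98.6] xax [-0.999  0.043 -0.005] yax [ 0.043  0.999 -0.003] zax [ 0.005 -0.003 -1.   ] F [0.  0.2 0.5] op 45.8 q6 [-0.65 -0.06  1.75  0.    1.45 -2.18]
turn [-0.15  0.32  0.13] | shift before turn [1.7 0.9 3.6] | after turn [1.7 0.9 3.6]
time: 58.7
tool_pos: [435.0, -289.6, 97.0]
eef_rot: [0.022, 1.0, -0.001, 0.001]
wrist_force: [-3.2, 2.0, 5.4]
opening: 0.306
time: 59.3
tool_pos: [434.3, -290.2, 244.9]
eef_rot: [0.005, 1.0, -0.003, 0.001]
wrist_force: [-0.2, -0.5, 0.0]
opening: 0.31
t 59.3 tcp [ 434.3 -290.2  244.9] xax [-1.     0.009 -0.002] yax [ 0.009  1.    -0.006] zax [ 0.002 -0.006 -1.   ] F [-0.2 -0.5  0. ] op 26.5 q6 [-0.65 -0.13  1.55 -0.    1.71 -2.21]
turn [-0.33  0.12 -0.03] | shift before turn [-44.3 629.3  41.4] | after turn [-44.7 629.   44.9]
```

```bash
python3 -m inch '[[[-3,44,0,-0.3,0.1,0],[-3,45,0,0,0,0],[-3,45,0,0,0,0],[-3,45,0,0,0,0],[-3,45,1,0,0,0],[-3,45,1,0,0,0],[-3,45,1,0,0,0],[-3,45,1,0,0,0],[-3,45,1,0,0,0],[-3,45,1,0,0,0],[-3,45,1,0,0,0],[-3,45,1,0,0,0]]]'; python3 -c "
from h import *
plan([484.5,338.4,200],down(89.5))"
```

```text
time: 60.5
tool_pos: [480.8, 260.4, 248.0]
eef_rot: [0.011, 1.0, -0.004, 0.014]
wrist_force: [1.2, -0.8, 0.0]
opening: 0.307
t 60.5 tcp [480.8 260.4 248. ] xax [-0.999  0.023 -0.028] yax [ 0.023  1.    -0.009] zax [ 0.028 -0.009 -1.   ] F [ 1.2 -0.8  0. ] op 26.2 q6 [ 0.44 -0.07  1.49 -0.02  1.7  -1.11]
turn [-0.5   1.6  -0.82] | shift before turn [-0.5 78.4 47.4] | after turn [-3. 78. 48.]
```

```bash
python3 -m inch '[[[-1,38,15,-0.5,1.6,-0.8],[-1,38,20,0,0,0],[0,0,0,0,0,0],[0,0,0,0,0,0]]]'; python3 -c "
from h import *
plan([484.5,338.4,91],down(89.5))
s=env.snapshot('wrist'); save(s,'w37.png')"
```

```text
time: 60.9
tool_pos: [484.4, 345.5, 214.4]
eef_rot: [0.001, 1.0, 0.001, 0.002]
wrist_force: [-0.8, 0.2, 0.1]
opening: 0.304
t 60.9 tcp [484.4 345.5 214.4] xax [-1.     0.002 -0.004] yax [0.002 1.    0.003] zax [ 0.004  0.003 -1.   ] F [-0.8  0.2  0.1] op 26.0 q6 [ 0.56  0.07  1.41  0.    1.66 -1.01]
turn [0.17 0.25 0.41] | shift before turn [  0.4  -7.5 123.3] | after turn [ -0.2  -7.1 123.4]
```

View pics/w37.png

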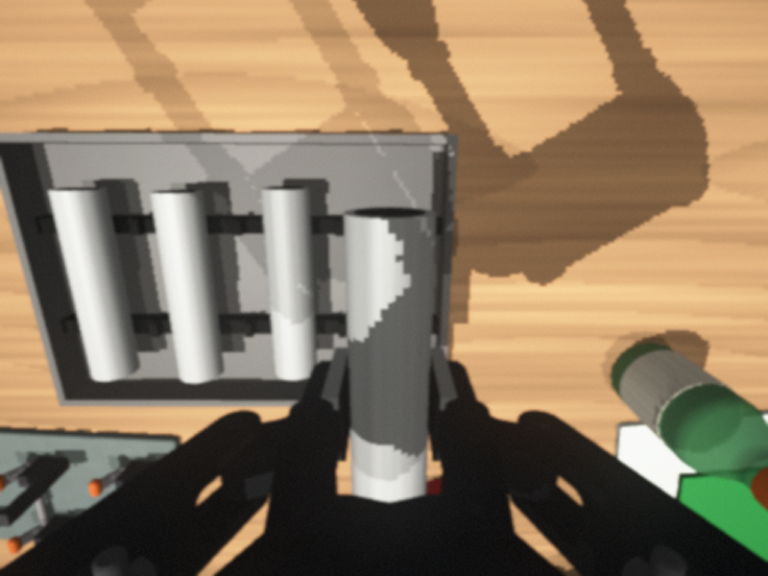

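```bash
python3 -c "
from h import *
s=env.snapshot('wrist')
for p in [(457,136),(449,390)]: print(unproj(s,np.array(p)/1.5,30).round(1))
for p in [(287,187),(292,379)]: print(unproj(s,np.array(p)/1.5,38).round(1))"; python3 -m inch '[[[0,-7,25,0.2,0.2,0.4],[0,0,30,0,0,0],[0,0,25,0,0,0],[0,0,15,0,0,0],[0,0,0,0,0,0]]]'; python3 -c "
from h import *
plan([484.5,338.4,91],down(89.5))"
```

```text
[396.8 385.1  30. ]
[562.8 387.7  30. ]
[424.6 287.3  38. ]
[549.3 281.3  38. ]
time: 61.5
tool_pos: [488.6, 333.0, 124.6]
eef_rot: [0.009, 1.0, 0.002, 0.006]
wrist_force: [-0.5, 0.1, -1.6]
opening: 0.307
t 61.5 tcp [488.6 333.  124.6] xax [-1.     0.018 -0.012] yax [0.018 1.    0.005] zax [ 0.012  0.005 -1.   ] F [-0.5  0.1 -1.6] op 26.2 q6 [ 0.54  0.1   1.54 -0.    1.49 -1.01]
turn [ 0.28  0.71 -0.52] | shift before turn [ 4.6  5.2 33.5] | after turn [ 4.2  5.4 33.6]
```

```bash
python3 -m inch '[[[4.4,5.3,12,0.3,0.7,-0.5],[0,0,9,0,0,0],[0,0,0,0,0,0]]]'; python3 -c "
from h import *
plan([484.5,338.4,91],down(89.5))
s=env.snapshot('wrist'); save(s,'w38.png')"
```

```text
time: 61.8
tool_pos: [485.7, 338.7, 105.9]
eef_rot: [0.005, 1.0, 0.001, 0.002]
wrist_force: [-0.9, 0.1, -0.9]
opening: 0.309
t 61.8 tcp [485.7 338.7 105.9] xax [-1.     0.01  -0.004] yax [0.01  1.    0.002] zax [ 0.004  0.002 -1.   ] F [-0.9  0.1 -0.9] op 26.4 q6 [ 0.55  0.12  1.55 -0.    1.46 -1.01]
turn [ 0.12  0.22 -0.06] | shift before turn [ 1.3 -0.4 14.9] | after turn [ 1.2 -0.3 14.9]
```

View pics/w38.png

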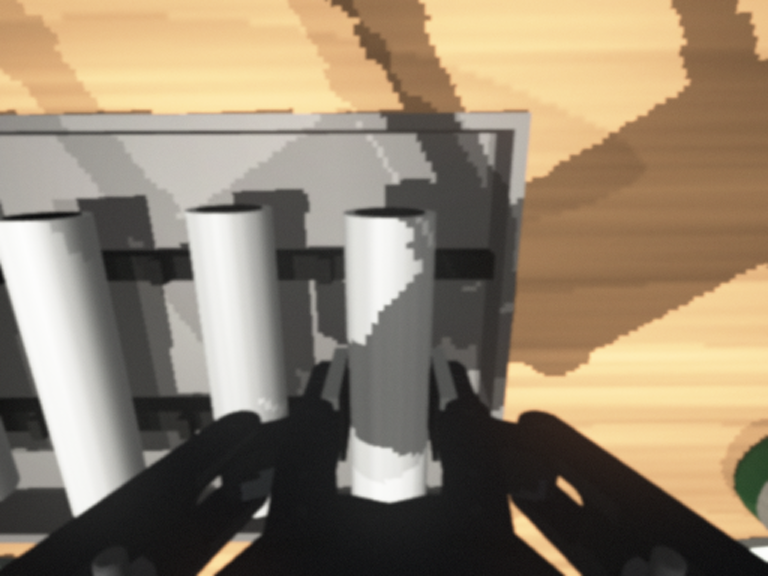

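```bash
python3 -m inch '[[[1,-1,8,0,0.2,0],[0,0,6,0,0,0],[0,0,3,0,0,0],[0,0,2,0,0,0],[0,0,2,0,0,0]]]'; python3 -m inch '[[[0,0,0.5,0,0,0],[0,0,1,0,0,0]]]'
```

```text
time: 62.35
tool_pos: [485.7, 338.7, 87.8]
eef_rot: [0.005, 1.0, 0.002, 0.002]
wrist_force: [-7.5, -4.8, 19.6]
opening: 0.305
time: 62.55
tool_pos: [486.1, 338.9, 88.0]
eef_rot: [0.005, 1.0, 0.003, 0.003]
wrist_force: [-2.1, -2.4, 5.4]
opening: 0.309
```

```bash
python3 -m inch '[[[0,0,0,0,0,0],[0,0,0,0,0,0],[0,0,0,0,0,0]]]' 38;  python3 -m inch '[[[0,0,-10,0,0,0],[0,0,-25,0,0,0],[0,0,-35,0,0,0],[0,0,-35,0,0,0],[0,0,-35,0,0,0],[0,-30,-20,0,0,0],[0,-35,0,0,0,0],[0,-30,0,0,0,0],[0,0,0,0,0,0],[0,0,0,0,0,0]]]';python3 -c "
from h import *
st()
s=env.snapshot('wrist'); save(s,'w39.png')
s=env.snapshot('scene'); save(s,'s2.png')
for n in ['tape_roll','spray_can','glue_bottle','squeegee','short_sleeve_center','long_sleeve_center']:
    print(n,[(round(r['p'],2),np.round(r['xy'])) for r in env.regions_of(s,n)[:2]])"
```

```text
time: 62.85
tool_pos: [486.2, 339.0, 87.7]
eef_rot: [0.005, 1.0, 0.003, 0.003]
wrist_force: [0.1, 0.4, 0.3]
opening: 0.442
time: 63.85
tool_pos: [483.8, 240.5, 259.7]
eef_rot: [0.004, 1.0, 0.003, 0.005]
wrist_force: [-0.1, -0.2, 0.1]
opening: 0.446
t 63.85 tcp [483.8 240.5 259.7] xax [-1.     0.008 -0.01 ] yax [0.007 1.    0.006] zax [ 0.01   0.006 -1.   ] F [-0.1 -0.2  0.1] op 38.1 q6 [ 0.4  -0.08  1.48  0.    1.73 -1.17]
tape_roll [(0.66, array([339., 171.]))]
spray_can [(0.93, array([159., 333.]))]
glue_bottle [(0.89, array([315., 128.]))]
squeegee [(0.55, array([234., 333.]))]
short_sleeve_center [(0.62, array([276., 229.])), (0.52, array([266., 160.]))]
long_sleeve_center [(0.88, array([265., 240.])), (0.25, array([274., 151.]))]
```

View pics/w39.png

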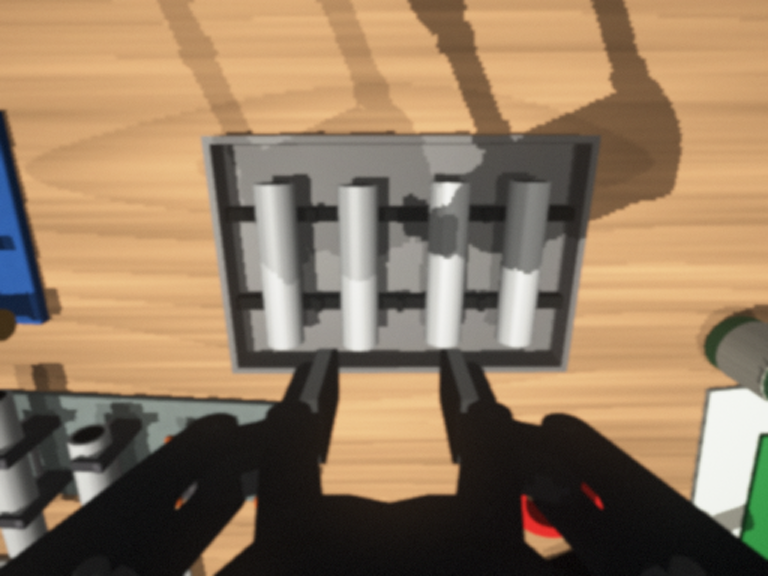

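View pics/s2.png

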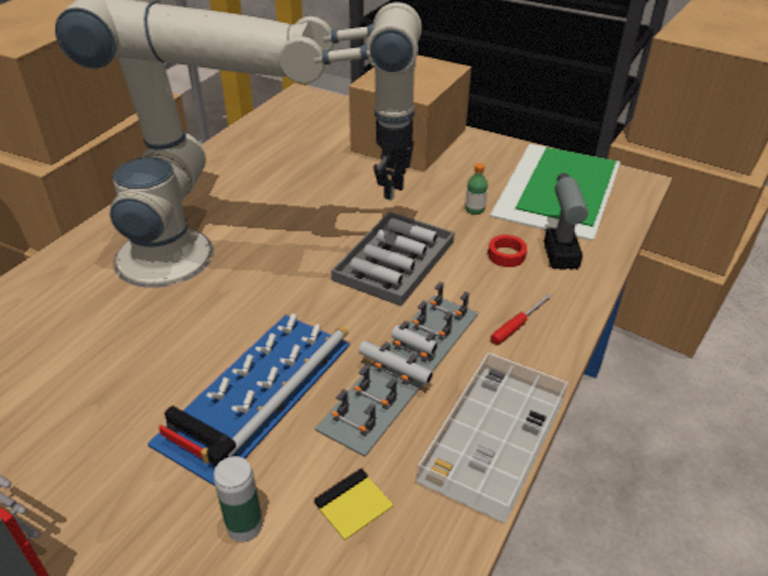

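```bash
python3 -c "
from plant import env
print(env.finish_job())"
```

```text
the job is handed in; nothing more can be done
None
```

The job is handed in. All four 120 mm sleeves lie side by side across the black strips in the tray, and the last pictures show nothing out of place.

- **Loading:** I pushed each sleeve 23–28 mm sideways over its tongues, lifted it, and seated it in its own cradle bay.
- **Trigger:** I squeezed it with the sleeves in place. The fingers stopped at 37 mm, the fully squeezed span, and I held them there for over 2.4 s. After letting go, the picture showed the trigger back at rest.
- **Tray:** It had been knocked about 3 cm aside before I reached it. I measured it again, and it did not move afterwards. Each sleeve went down under about 15–20 N before release.

**Last checks:**
- Sleeves: there is one in each of the four lanes. The two whose ends I measured in the tray are within about 2 mm of its middle along the tube.
- Rack: the short and the long sleeve are still in their clips.
- Bystanders: the spray can, tape roll, glue bottle and squeegee sit within about 3 pixels of where they started.
- Robot: the gripper was well clear of everything.

No check failed. The only disagreement came early on: my first camera fits of the station differed by up to 5 mm across cameras, and a closer look settled it. The joint values and exact sleeve heights could not be read, so the trigger's travel is judged from the finger opening and the pictures.

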